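Load two casting moulds and weigh the wood down

ROBOT

A 6-joint arm with a two-finger parallel gripper is mounted at the origin on the work surface. World frame = base frame: x ahead of the robot, y to its left, z up, the work surface at z = 0. Lengths are in mm, angles in rad, forces in N, time in s.
With the tool pointing down it reaches from about 350 to 725 mm from the base axis. Payload 4.3 kg.
Tool frame: the origin (TCP) lies at the very end of the fingers, on their centre line; the grasp point (between the pads) lies 19 mm behind it; z points along the fingers, y is the line along which they close (so a half turn about z gives the same grasp; the last joint's range is limited). The gripper opens to 85 mm and grips with 20 to 120 N. Pads are 22 mm wide; open, the fingers measure 114 mm over their backs; the gripper's body (76 mm by 85 mm) begins 54 mm behind the grasp point. The pads swing forward as they close: fully open they stand 13 mm farther back than shut.
Start: joints at [-1.348, 0.377, 0.081, 1.274, 0, 1.46], TCP at [187.859, -543.485, 231.329] pointing down, gripper open.
Joint ranges: [-2.72, 2.72], [-0.84, 1.66], [-1.02, 1.22], [-1.77, 2.12], [-1.37, 1.28], [-3.14, 3.14]. Speed limits (rad/s): [2.57, 2.57, 3.14, 3.14, 3.14, 3.14].

INTERFACE

Orientations are given as [roll, pitch, yaw] about the fixed x, y, z axes, in that order (R = Rz(yaw) Ry(pitch) Rx(roll)).
In Python, from station import bot, viewer gives the robot as it stands. The module is installed in compiled form; this text tells all that it offers.
- The arm moves only by the tool step_arm, never from a script. Its argument "targets" is a list of rows, each a list of 3 entries, a list of its own where there are three numbers: the finger opening in cm, from 0 to 8.54, then the shift along the tool's x, y, z in cm, then the turn, a rotation vector about the tool's x, y, z in rad. A call has exactly 10 rows; each row shifts and turns the commanded pose from where the row before left it, along the tool's axes as they then stand; what a row does not reach is not made up. A row lasts 1/10 s, in which the tool goes at most 50 mm and 8.59 degrees, less where a joint would pass 70% of its speed; a pose out of reach is approached as far as the arm can. A call is refused whole if a number of a shift passes 5 or a number of a turn 0.15, either way. A call with a gripper value outside its range is refused whole. The fingers move at their own pace and stop on an object; "force" is the grip in N (left out, the last holds). Time passes only in rows, so rows that do not move let the fingers close, or fill a call up. It gives the time, the measured TCP pose, the force, the opening and the grip force at its end, in the units of the state.
- bot.get_obs(): the state, without advancing time (a new reading comes with each control period).
- viewer.capture(name): name is "scene" or "top" or "wrist"; returns a dict with "img" (400x640x3 uint8, blue, green, red), "intrinsics" (3x3 intrinsics, pixels), "rvec" (rotation vector, rad) and "tvec" (3), from world to camera coordinates, as OpenCV has them. Camera axes: x right, y down, z forward; pixel columns grow to the right and rows downward; lengths in mm; the calibration is good to about 2 mm. A picture is of the moment at which its call begins. There is no depth.
- bot.job_done(): hands the job in; it is judged then, once.
The state is a dict: "time_s": time; "joints": joint angles; "qd": joint speeds; "joint_torque": joint torques, N m; "tcp_pos": TCP position; "eef_rot": TCP orientation; "force": force on the tool from outside, world axes, zero at the start; "wrist_torque": the same for the moment, N m; "gripper_width": opening from 0.0 (shut) to 1.0 (fully open); "finger_force": force on a finger pad.
Only numpy, scipy, OpenCV 4.12 (cv2) and the standard library are available. Lean on these libraries where they do the work, as an engineer would, in place of code of your own. Each camera call takes 0.05 s, during which the arm holds its last target. There are 200 camera calls.

TASK

Get the two moulds ready for pouring resin, so that the wood cannot float up. Lay the round wood slice flat in the round mould, then the rubber pad on the slice, then the knobbed iron weight on the pad; lay the square block flat in the square mould and set the steel bar weight straight on the block. Everything stands flat and centred on what is under it, and the jar, the cup and the brush stay where they are.

Things in the scene. Friction and masses are not known exactly. Their poses are not given: they have to be found in the camera images.
- round_mould: shallow open grey plastic casting mould with a ROUND pocket, fixed to the bench: outer diameter 82 mm, 14 mm high; pocket 68 mm across, 8 mm deep, its floor 6 mm above the mould's underside. Origin: centre of the underside, z up
- square_mould: shallow open grey plastic casting mould with a SQUARE pocket, fixed to the bench: outside 78 x 78 mm, 14 mm high; pocket 62 x 62 mm, 8 mm deep, its floor 6 mm above the mould's underside. Origin: centre of the underside; x and y parallel to its sides, z up
- round_slice: loose round branch slice of wood with dark bark, diameter 56 mm, 28 mm thick, lying flat. Origin: centre of the underside, z up. It stands 20 mm proud of the mould's rim when seated, with 6 mm of room all round. About 60 g
- square_block: loose square wooden block with one black resin stripe along y on its top, 50 x 50 mm, 28 mm thick, lying flat. Origin: centre of the underside; x and y parallel to its sides, z up. It stands 20 mm proud of the mould's rim when seated, with 6 mm of room on each side. About 60 g
- rubber_pad: loose plain rectangular black rubber pad, 80 mm (x) x 60 mm (y), 14 mm thick, lying flat. Origin: centre of the underside, z up. About 80 g
- iron_weight: loose round dark iron weight with a knob on top: foot 62 mm in diameter and 26 mm high, then a neck 20 mm in diameter, then the knob, 32 mm in diameter from 41 to 58 mm above the underside (top of all at 58 mm). Origin: centre of the underside, z up. About 0.65 kg
- bar_weight: loose oblong bright steel weight on a black rubber sole: body 90 mm (x) x 45 mm (y), its top 29 mm above the underside; on it, along the middle, an upright grip rib 70 mm long (x), 16 mm thick (y), from 29 to 56 mm above the underside. Origin: centre of the underside, z up. About 0.6 kg
- pigment_jar: bystander: loose closed amber jar, 42 mm in diameter, 62 mm high. Origin: centre of the underside. Leave it alone
- mixing_cup: bystander: loose empty white cup, 68 mm across the rim, 75 mm high. Origin: centre of the underside. Leave it alone
- brush: bystander: loose brush lying on the bench beyond the work, 200 mm long along its x, 42 mm wide, 20 mm thick, origin at mid-length on the underside. Leave it alone
Not all that is in view belongs to the job. Leave any green or red look-alike of the rubber_pad alone.

How it is judged:
By the outcome, as a careful person would: the job done as asked, in the order asked, and still so for the second after the job is handed in, with the robot touching nothing.
It also fails if it takes over 120 s, if anything falls off the work surface, if the arm or the gripper's body presses on something with over 40 N, if the wrist force passes 120 N, or if a joint passes its speed limit or range.

## Working session

There is one attempt and no reset: what is moved stays moved. The work goes in short steps, Python scripts to look and compute and a tool call to move; the robot and the scene stay as the last step left them, time stands still between calls to the robot, and variables do not carry over. Pictures are saved under pics/ and viewed, at most 14 in all, crops included, and the job is handed in when it is done.

Besides the shell and the picture viewer there is one more tool, called after "Emit:" as name(argument=value, ...), one argument or row to a line, values as JSON. step_arm: Moves the arm, as the interface text tells. Its arguments: {"type":"object","properties":{"targets":{"type":"array","items":{"type":"array"}},"force":{"type":"number"}},"required":["targets"]}

```bash
mkdir -p pics; ls; python3 - <<'E'
from station import bot, viewer
import cv2
for n in ("top","scene"):
    c=viewer.capture(n); cv2.imwrite(f"pics/{n}0.png",c["img"]); print(n,c["intrinsics"],c["rvec"],c["tvec"])
print(bot.get_obs())
E
```

```text
pics
top [[465.17052349   0.         319.72562319]
 [  0.         465.17052349 203.52903715]
 [  0.           0.           1.        ]] [ 2.14114794 -2.19338827  0.07855431] [  21.77585319  534.19027883 1423.08743967]
scene [[447.17998761   0.         316.38458199]
 [  0.         447.17998761 197.45086482]
 [  0.           0.           1.        ]] [ 1.71620907  1.51614374 -0.78658951] [ -55.6380062  -252.2909856  1763.54177062]
{'time_s': 0.1, 'joints': array([-1.34829097e+00,  3.78037541e-01,  7.97853429e-02,  1.27442772e+00,
        1.56869147e-05,  1.46050335e+00]), 'qd': array([-0.00106918, -0.00266851,  0.00413774,  0.00167877,  0.00023251,
        0.00041175]), 'joint_torque': array([ 4.06635110e-03, -4.64693463e+01,  2.70582175e+01,  1.18881676e-02,
       -3.30402338e-05, -5.84928884e-06]), 'tcp_pos': array([ 187.72946448, -542.86716378,  230.43719927]), 'eef_rot': array([-3.13972223e+00, -2.22917591e-04,  3.32798109e-01]), 'force': array([0.22572373, 0.15042422, 1.20362492]), 'wrist_torque': array([ 0.01485151, -0.02176464, -0.04666398]), 'finger_force': 0.0, 'gripper_width': 1.0001423115586896}
```

View pics/top0.png

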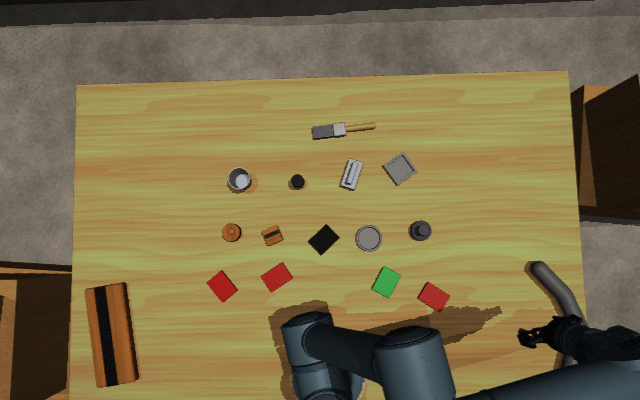

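View pics/scene0.png

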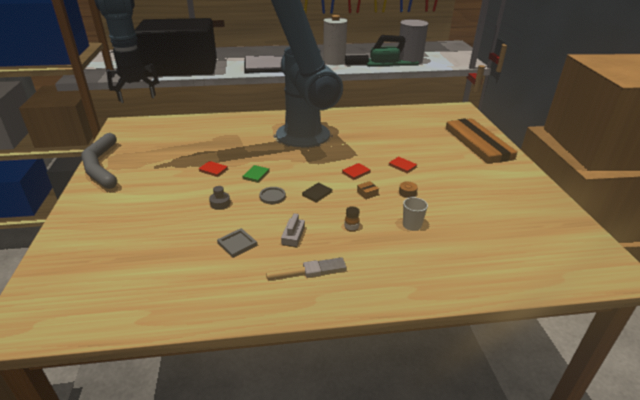

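The top picture shows: cup (239,179), jar (297,181), bar weight (351,174), square mould (400,168), slice (231,232), block (272,235), black pad (323,239), round mould (368,238), iron weight (420,231), brush (343,130). 
Pad candidates: black (323,239), red (222,286), (277,277), (433,296) and green (386,282). Only the black one fits. I'll confirm in an enlarged crop.

```bash
cat > h.py <<'E'
import numpy as np, cv2
from station import bot, viewer
def ray(c,uv,z):
    R=cv2.Rodrigues(np.array(c["rvec"],float))[0]; t=np.array(c["tvec"],float).ravel()
    d=R.T@np.linalg.inv(c["intrinsics"])@np.array([uv[0],uv[1],1.]); o=-R.T@t
    return (o+d*(z-o[2])/d[2])
def proj(c,P):
    return cv2.projectPoints(np.array(P,float).reshape(-1,3),np.array(c["rvec"],float),np.array(c["tvec"],float),c["intrinsics"],None)[0].reshape(-1,2)
def rect(img,c,x0,x1,y0,y1,z,s=2.):
    "rectified view of plane z: s px/mm, rows = x decreasing, cols = y decreasing"
    q=proj(c,[[x1,y1,z],[x1,y0,z],[x0,y0,z],[x0,y1,z]]).astype(np.float32)
    w,h=int((y1-y0)*s),int((x1-x0)*s)
    return cv2.warpPerspective(img,cv2.getPerspectiveTransform(q,np.float32([[0,0],[w,0],[w,h],[0,h]])),(w,h),flags=cv2.INTER_CUBIC)
E
python3 - <<'E'
from h import *
c=viewer.capture("top")
for n,uv,z in [("cup",(239,179),75),("jar",(297,181),62),("bar",(351,174),40),("sqm",(400,168),14),("slice",(231,232),28),("block",(272,235),28),("pad",(323,239),14),("rm",(368,238),14),("iron",(420,231),50),("brush",(343,130),10)]:
    print(n,ray(c,uv,z).round(0))
cv2.imwrite("pics/c.png",cv2.resize(c["img"][145:310,200:460],None,fx=3,fy=3,interpolation=cv2.INTER_CUBIC))
E
```

```text
cup [611. 250.  75.]
jar [602.  76.  62.]
bar [622. -90.  40.]
sqm [ 641. -246.   14.]
slice [453. 286.  28.]
block [440. 159.  28.]
pad [424.   1.  14.]
rm [ 424. -138.   14.]
iron [ 441. -293.   50.]
brush [769. -70.  10.]
```

View pics/c.png

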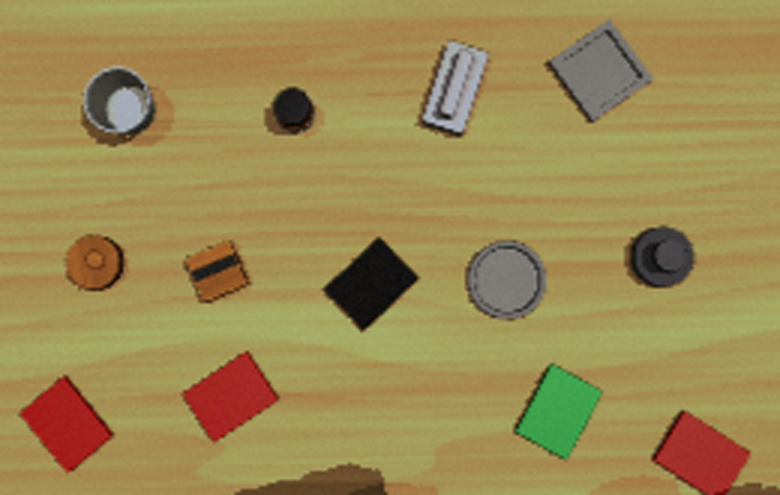

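The crop confirms the black pad at crop (371,284), full image (324,240). The others are red or green. I'll fly over the right-hand side first.

Emit:
step_arm(
  targets=[
    [8.54, [4, -2, -0.7], [0, 0, 0]],
    [8.54, [4, -2, -0.7], [0, 0, 0]],
    [8.54, [4, -2, -0.7], [0, 0, 0]],
    [8.54, [4, -2, -0.7], [0, 0, 0]],
    [8.54, [4, -2, -0.7], [0, 0, 0]],
    [8.54, [4, -2, -0.7], [0, 0, 0]],
    [8.54, [4, -2, -0.7], [0, 0, 0]],
    [8.54, [4, -2, -0.7], [0, 0, 0]],
    [8.54, [4, -2, -0.7], [0, 0, 0]],
    [8.54, [0, 0, 0], [0, 0, 0]],
  ],
)

```text
time_s: 1.15
tcp_pos: [472.5, -252.1, 294.8]
eef_rot: [-3.142, -0.002, 0.34]
force: [0.1, -1.0, -0.1]
gripper_width: 1.003
finger_force: 0.0
```

```bash
python3 - <<'E'
from h import *
c=viewer.capture("wrist"); cv2.imwrite("pics/w1.png",c["img"])
import pickle; pickle.dump(c,open("w1.pkl","wb"))
o=bot.get_obs();print(o["tcp_pos"],o["eef_rot"],c["rvec"].ravel(),c["tvec"].ravel(),c["intrinsics"][0,0])
R=cv2.Rodrigues(c["rvec"])[0];print(-R.T@c["tvec"].ravel())
E
```

```text
[ 470.82466795 -253.90376135  294.40262221] [ 3.14118232e+00 -2.41212227e-04  3.37624874e-01] [-2.37468058  1.67840737  0.2327117 ] [-394.3161963   294.95723429  538.54454708] 328.29667576154
[ 537.15920292 -228.25975859  438.03280155]
```

View pics/w1.png

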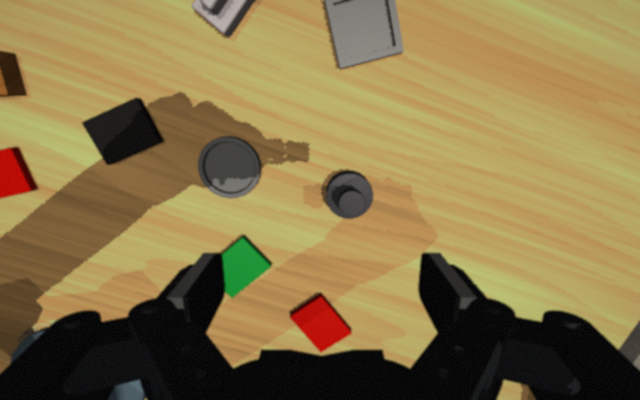

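This wrist view shows the round mould (230,166), iron weight (348,194), pad (123,130) and the square mould cut off at the top (364,30). The next viewpoint is farther left.

Emit:
step_arm(
  targets=[
    [8.54, [1.2, -2.8, 0], [0, 0, 0]],
    [8.54, [1.2, -2.8, 0], [0, 0, 0]],
    [8.54, [1.2, -2.8, 0], [0, 0, 0]],
    [8.54, [1.2, -2.8, 0], [0, 0, 0]],
    [8.54, [1.2, -2.8, 0], [0, 0, 0]],
    [8.54, [1.2, -2.8, 0], [0, 0, 0]],
    [8.54, [1.2, -2.8, 0], [0, 0, 0]],
    [8.54, [1.2, -2.8, 0], [0, 0, 0]],
    [8.54, [1.2, -2.8, 0], [0, 0, 0]],
    [8.54, [0, 0, 0], [0, 0, 0]],
  ],
)

```text
time_s: 2.2
tcp_pos: [488.5, 19.3, 293.8]
eef_rot: [-3.141, 0.001, 0.335]
force: [0.0, -0.8, -1.3]
gripper_width: 0.999
finger_force: 0.0
```

```bash
python3 - <<'E'
from h import *
import pickle
c=viewer.capture("wrist"); cv2.imwrite("pics/w2.png",c["img"]); pickle.dump(c,open("w2.pkl","wb"))
t=viewer.capture("top"); pickle.dump(t,open("t2.pkl","wb"))
w1=pickle.load(open("w1.pkl","rb"))
o=bot.get_obs();print(o["tcp_pos"],o["eef_rot"])
T=[("slice",453,286,28,c),("block",440,159,28,c),("pad",424,1,14,w1),("rm",424,-138,14,w1),("iron",441,-293,26,w1),("sqm",641,-246,14,c),("bar",622,-90,29,c),("bar t",622,-90,29,t)]
tiles=[]
for n,x,y,z,cc in T:
    r=rect(cc["img"],cc,x-65,x+65,y-65,y+65,z,1.5); r=cv2.resize(r,(195,195))
    for k in range(-60,61,20):
        p=int((65-k)*1.5); cv2.line(r,(p,0),(p,4 if k else 10),(255,255,255),1); cv2.line(r,(0,p),(4 if k else 10,p),(255,255,255),1)
    cv2.putText(r,n,(10,190),0,.5,(255,255,255),1); tiles.append(r)
m=np.vstack([np.hstack(tiles[:4]),np.hstack(tiles[4:])]); cv2.imwrite("pics/m.png",m)
E
```

```text
[488.66434448  16.93722453 293.91702933] [3.14099992e+00 1.06599646e-03 3.32680466e-01]
```

View pics/m.png

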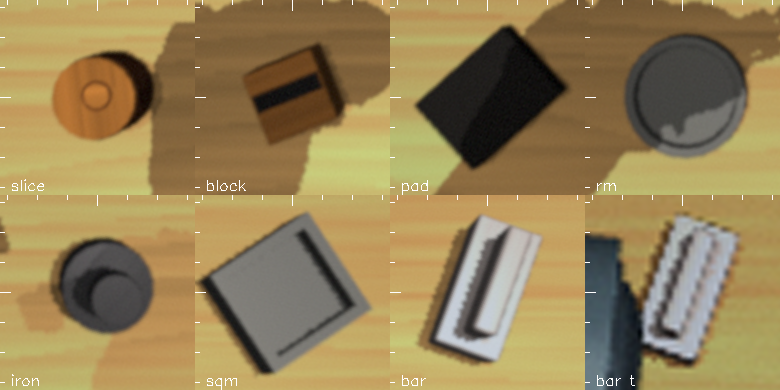

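View pics/w2.png

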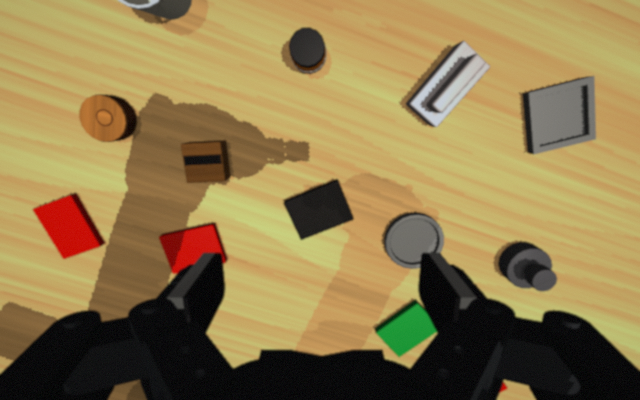

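The mosaic shows the top faces rectified. Tile centres: slice (95,97), block (293,96), pad (490,97), round mould (686,96), iron foot (107,286), square mould (286,292), bar (490,288). In w2: slice (107,117), block (205,161), bar (447,83), square mould (559,115). I'll refine these by fitting the known outlines to the edges.

```bash
cat > fit.py <<'E'
from h import *
from scipy.optimize import minimize
from scipy.ndimage import map_coordinates
def contour(kind,a,b,z):
    if kind=="c":
        t=np.linspace(0,2*np.pi,120,endpoint=False); n=np.c_[np.cos(t),np.sin(t),0*t]; return n*a/2+[0,0,z],n
    s=np.linspace(-.46,.46,40); o=np.ones_like(s); P=[];N=[]
    for sg in(1,-1):
        P+=[np.c_[sg*o*a/2,s*b,o*z],np.c_[s*a,sg*o*b/2,o*z]]; N+=[np.c_[sg*o,0*o,0*o],np.c_[0*o,sg*o,0*o]]
    return np.vstack(P),np.vstack(N)
def fit(c,parts,x,y,yaw=None,R=16):
    g=cv2.GaussianBlur(c["img"],(0,0),.7).astype(float)
    C=[contour(*p) for p in parts]; P=np.vstack([k[0] for k in C]); N=np.vstack([k[1] for k in C])
    def cost(q):
        M=cv2.Rodrigues(np.array([0,0,q[2]]))[0]; W=P@M.T+[q[0],q[1],0]; n=N@M.T
        d=0
        A=proj(c,W+n*1.2);B=proj(c,W-n*1.2)
        for ch in range(3):
            d=d+np.abs(map_coordinates(g[:,:,ch],[A[:,1],A[:,0]],order=1,mode="nearest")-map_coordinates(g[:,:,ch],[B[:,1],B[:,0]],order=1,mode="nearest"))
        return -np.mean(np.minimum(d,90))
    yaws=[0] if all(p[0]=="c" for p in parts) else (np.arange(0,np.pi,.06) if yaw is None else yaw+np.arange(-.2,.21,.05))
    best=min(((cost((x+i,y+j,w)),x+i,y+j,w) for i in range(-R,R+1,3) for j in range(-R,R+1,3) for w in yaws))
    r=minimize(cost,best[1:],method="Nelder-Mead",options=dict(initial_simplex=np.array(best[1:])+np.array([[0,0,0],[2,0,0],[0,2,0],[0,0,.05]])))
    return r.x.round(2),round(-r.fun,1)
M=dict(slice=[("c",56,0,28)],block=[("r",50,50,28)],pad=[("r",80,60,14)],rm=[("c",82,0,14),("c",68,0,14)],iron=[("c",62,0,26),("c",32,0,58)],sqm=[("r",78,78,14),("r",62,62,14)],bar=[("r",90,45,29),("r",70,16,56)])
E
python3 - <<'E'
from fit import *
import pickle
C={k:pickle.load(open(k+".pkl","rb")) for k in("w1","w2","t2")}
for n,x,y,vs in [("slice",453,287,["w2","t2"]),("block",441,159,["w2","t2"]),("pad",424,1,["w1","w2"]),("rm",424,-138,["w1","w2"]),("iron",441,-300,["w1","w2"]),("sqm",641,-246,["w2","t2"]),("bar",622,-90,["w2"])]:
    for v in vs: print(n,v,*fit(C[v],M[n],x,y))
E
```

```text
Traceback (most recent call last):
  File "fit.py", line 22, in fit
    best=min(((cost((x+i,y+j,w)),x+i,y+j,w) for i in range(-R,R+1,3) for j in range(-R,R+1,3) for w in yaws))
  File "fit.py", line 22, in <genexpr>
    best=min(((cost((x+i,y+j,w)),x+i,y+j,w) for i in range(-R,R+1,3) for j in range(-R,R+1,3) for w in yaws))
               ~~~~^^^^^^^^^^^^^
  File "fit.py", line 15, in cost
    M=cv2.Rodrigues(np.array([0,0,q[2]]))[0]; W=P@M.T+[q[0],q[1],0]; n=N@M.T
      ~~~~~~~~~~~~~^^^^^^^^^^^^^^^^^^^^^^
cv2.error: OpenCV(4.12.0) /io/opencv/modules/calib3d/src/calibration_base.cpp:151: error: (-210:Unsupported format or combination of formats) The matrices must have 32f or 64f data type in function 'Rodrigues'
```

```bash
sed -i 's/np.array(\[0,0,q\[2\]\])/np.array([0.,0.,q[2]])/' fit.py
python3 - <<'E'
from fit import *
import pickle
C={k:pickle.load(open(k+".pkl","rb")) for k in("w1","w2","t2")}
for n,x,y,vs in [("slice",453,287,["w2","t2"]),("block",441,159,["w2","t2"]),("pad",424,1,["w1","w2"]),("rm",424,-138,["w1","w2"]),("iron",441,-300,["w1","w2"]),("sqm",641,-246,["w2","t2"]),("bar",622,-90,["w2"])]:
    for v in vs: print(n,v,*fit(C[v],M[n],x,y))
E
```

```text
slice w2 [4.527e+02 2.885e+02 5.000e-02] 81.4
slice t2 [4.5113e+02 2.8916e+02 6.0000e-02] 45.9
block w2 [441.6  161.49   1.97] 57.9
block t2 [428.63 153.07   2.05] 15.8
pad w1 [425.57  -1.     2.31] 87.4
pad w2 [426.     3.     2.28] 90.0
rm w1 [ 4.2666e+02 -1.4193e+02  4.0000e-02] 45.4
rm w2 [ 4.2762e+02 -1.3251e+02 -3.0000e-02] 65.0
iron w1 [ 4.4300e+02 -2.9986e+02  2.0000e-02] 59.2
iron w2 [ 4.4430e+02 -2.9972e+02  3.0000e-02] 78.9
sqm w2 [ 6.3691e+02 -2.3936e+02  5.9000e-01] 69.9
sqm t2 [ 639.11 -240.59    2.16] 40.9
bar w2 [624.63 -90.6    2.79] 74.4
```

Emit:
step_arm(
  targets=[
    [8.54, [0.6, -3, 1.5], [0, 0, 0]],
    [8.54, [0.6, -3, 1.5], [0, 0, 0]],
    [8.54, [0.6, -3, 1.5], [0, 0, 0]],
    [8.54, [0.6, -3, 1.5], [0, 0, 0]],
    [8.54, [0.6, -3, 1.5], [0, 0, 0]],
    [8.54, [0.6, -3, 1.5], [0, 0, 0]],
    [8.54, [0.6, -3, 1.5], [0, 0, 0]],
    [8.54, [0.6, -3, 1.5], [0, 0, 0]],
    [8.54, [0.6, -2.8, 1.5], [0, 0, 0]],
    [8.0, [0, 0, 0], [0, 0, 0]],
  ],
)

```text
time_s: 3.3
tcp_pos: [462.0, 259.2, 157.4]
eef_rot: [-3.116, 0.004, 0.378]
force: [-0.8, 0.3, -0.1]
gripper_width: 0.938
finger_force: 0.0
```

```bash
cat > look.py <<'E'
import sys
from fit import *
import pickle
# look.py picname view obj x y ... : fits in a view plus move to it from the present pose
viewer.capture("wrist"); viewer.capture("wrist")
c=viewer.capture(sys.argv[2]); cv2.imwrite("pics/"+sys.argv[1]+".png",c["img"]); pickle.dump(c,open(sys.argv[1]+".pkl","wb"))
o=bot.get_obs(); p=o["tcp_pos"]; yaw=o["eef_rot"][2]; print("t",o["time_s"],"tcp",p.round(1),o["eef_rot"].round(3))
def tool(dx,dy): return np.round([np.cos(yaw)*dx+np.sin(yaw)*dy,np.sin(yaw)*dx-np.cos(yaw)*dy],1)
for a in sys.argv[3:]:
    n,x,y=a.split(","); q,s=fit(c,M[n],float(x),float(y),R=9); print(n,q,s,"tool xy mm",tool(q[0]-p[0],q[1]-p[1]))
E
python3 look.py w3 wrist slice,452,288 block,441,160
```

```text
t 3.45 tcp [463.2 258.8 160. ] [-3.117  0.     0.376]
slice [4.5459e+02 2.8884e+02 4.0000e-02] 77.9 tool xy mm [  3.  -31.1]
block [4.4114e+02 1.6151e+02 4.0000e-01] 72.6 tool xy mm [-56.3  82.4]
```

View pics/w3.png

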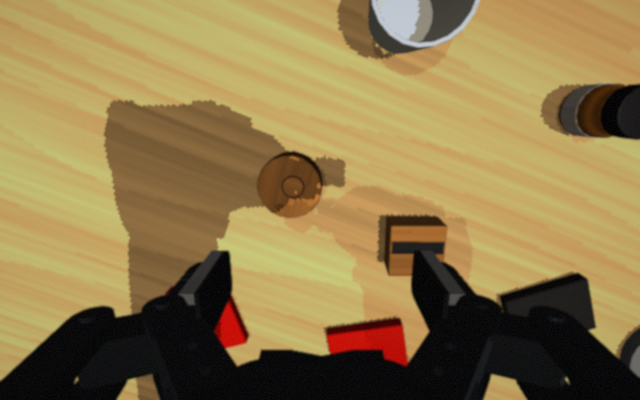

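Wrist view: slice (292,186), block (416,245), jar (605,112), cup (420,20). The last move fell short and tilted the tool by about 0.025 rad, so I'll correct that and approach more slowly.

Emit:
step_arm(
  targets=[
    [8.0, [0.1, -0.8, 0.5], [-0.025, 0, 0]],
    [8.0, [0.1, -0.8, 1], [0, 0, 0]],
    [8.0, [0.1, -0.8, 1], [0, 0, 0]],
    [8.0, [0, -0.7, 1], [0, 0, 0]],
    [8.0, [0, 0, 1.5], [0, 0, 0]],
    [8.0, [0, 0, 1.5], [0, 0, 0]],
    [8.0, [0, 0, 1.5], [0, 0, 0]],
    [8.0, [0, 0, 1.5], [0, 0, 0]],
    [8.0, [0, 0, 1], [0, 0, 0]],
    [8.0, [0, 0, 0], [0, 0, 0]],
  ],
)

```text
time_s: 4.45
tcp_pos: [458.8, 272.6, 53.2]
eef_rot: [-3.125, 0.004, 0.408]
force: [0.5, -0.0, -0.5]
gripper_width: 0.934
finger_force: 0.0
```

```bash
python3 look.py w4 wrist slice,454,288
```

```text
t 4.6 tcp [460.8 273.3  55.6] [-3.125 -0.     0.407]
slice [4.5292e+02 2.8947e+02 5.0000e-02] 84.4 tool xy mm [ -0.8 -18. ]
```

A joint limit (joint 6) is in the way. The yaw has to be larger than joint 1 on the left side, so I'll turn by +0.75.

Emit:
step_arm(
  targets=[
    [8.0, [0, 0, -0.5], [0, 0, -0.15]],
    [8.0, [0, 0, -0.5], [0, 0, -0.15]],
    [8.0, [0, 0, 0], [0, 0, -0.15]],
    [8.0, [0, 0, 0], [0, 0, -0.15]],
    [8.0, [0, 0, 0], [0, 0, -0.15]],
    [8.0, [0, 0, 0], [0, 0, 0]],
    [8.0, [0, 0, 0], [0, 0, 0]],
    [8.0, [0, 0, 0], [0, 0, 0]],
    [8.0, [0, 0, 0], [0, 0, 0]],
    [8.0, [0, 0, 0], [0, 0, 0]],
  ],
)

```text
time_s: 5.6
tcp_pos: [460.6, 273.0, 65.2]
eef_rot: [-3.129, -0.011, 1.156]
force: [0.6, 0.5, 0.2]
gripper_width: 0.937
finger_force: 0.0
```

```bash
python3 look.py w5 wrist slice,454,288; python3 -c "
from station import bot;print(bot.get_obs()['joints'])"
```

```text
t 5.75 tcp [460.5 272.9  65.1] [-3.129 -0.011  1.157]
slice [4.5247e+02 2.8977e+02 3.0000e-02] 86.0 tool xy mm [ 12.2 -14.1]
[ 0.40689277  0.40779412 -0.32596859  0.83740393  0.01640702  2.39153644]
```

```bash
cat >> look.py <<'E'
Rc=Rz=None
def rm(e): return cv2.Rodrigues(np.array([0,0,e[2]],float))[0]@cv2.Rodrigues(np.array([0,e[1],0],float))[0]@cv2.Rodrigues(np.array([e[0],0,0],float))[0]
e=o["eef_rot"]; print("level rotvec",cv2.Rodrigues(rm(e).T@rm([np.pi,0,yaw]))[0].ravel().round(3),"j",o["joints"].round(2),"F",o["force"].round(1),"grip",round(o["gripper_width"],3),round(o["finger_force"],1))
E
```

Emit:
step_arm(
  targets=[
    [8.0, [0.4, -0.5, 0], [-0.013, -0.011, 0]],
    [8.0, [0.4, -0.5, 0], [0, 0, 0]],
    [8.0, [0.4, -0.4, 0.5], [0, 0, 0]],
    [8.0, [0, 0, 1], [0, 0, 0]],
    [8.0, [0, 0, 1], [0, 0, 0]],
    [8.0, [0, 0, 1], [0, 0, 0]],
    [8.0, [0, 0, 1], [0, 0, 0]],
    [8.0, [0, 0, 1], [0, 0, 0]],
    [8.0, [0, 0, 0.5], [0, 0, 0]],
    [8.0, [0, 0, 0], [0, 0, 0]],
  ],
)

```text
time_s: 6.75
tcp_pos: [451.9, 289.1, 4.2]
eef_rot: [-3.141, 0.002, 1.157]
force: [0.2, -1.1, 0.7]
gripper_width: 0.937
finger_force: 0.0
```

```bash
python3 look.py w6 wrist slice,453,289
```

```text
t 6.9 tcp [453.  289.7   5.6] [ 3.140e+00 -1.000e-03  1.157e+00]
slice [452.47 290.19   0.  ] 88.3 tool xy mm [ 0.2 -0.7]
level rotvec [ 0.001 -0.001 -0.   ] j [ 0.45  0.48 -0.39  0.7  -0.    2.44] F [1.1 0.4 0.1] grip 0.937 0.0
```

View pics/w6.png

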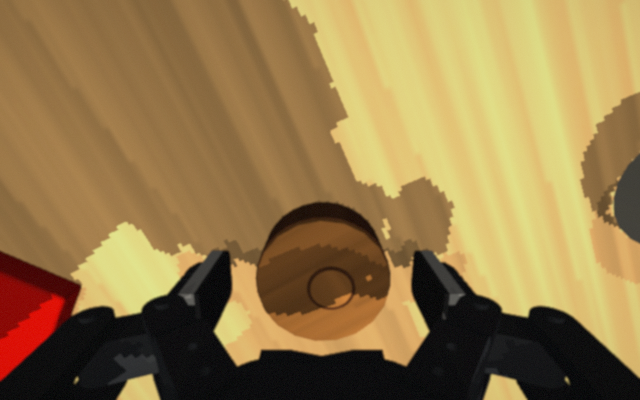

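The slice at (322,275) is centred between the fingers at (222,280) and (422,280). Closing and lifting.

Emit:
step_arm(
  targets=[
    [5.0, [0, 0, 0], [0, 0, 0]],
    [5.0, [0, 0, 0], [0, 0, 0]],
    [5.0, [0, 0, 0], [0, 0, 0]],
    [5.0, [0, 0, 0], [0, 0, 0]],
    [5.0, [0, 0, 0], [0, 0, 0]],
    [5.0, [0, 0, -0.5], [0, 0, 0]],
    [5.0, [0, 0, -1.5], [0, 0, 0]],
    [5.0, [0, 0, -2.5], [0, 0, 0]],
    [5.0, [0, 0, -2.5], [0, 0, 0]],
    [5.0, [0, 0, -2], [0, 0, 0]],
  ],
  force=40,
)

```text
time_s: 7.9
tcp_pos: [452.7, 289.7, 96.7]
eef_rot: [3.14, -0.0, 1.157]
force: [-0.3, 0.2, -0.7]
gripper_width: 0.639
finger_force: 42.3
```

```bash
python3 look.py w7 wrist; python3 - <<'E'
from fit import *
import pickle
c=viewer.capture("top"); pickle.dump(c,open("t7.pkl","wb"))
print(fit(c,M["rm"],426,-138,R=9),fit(c,M["sqm"],639,-240,R=9),fit(c,M["iron"],443,-299,R=9),fit(c,M["pad"],425,0,2.3,R=9),fit(c,M["bar"],624,-90,2.79,R=9))
E
```

```text
t 8.05 tcp [453.8 290.2  96.5] [ 3.139e+00 -3.000e-03  1.157e+00]
level rotvec [ 0.003 -0.003 -0.   ] j [ 0.45  0.38 -0.28  0.91 -0.    2.44] F [ 0.2 -0.4 -1. ] grip 0.637 42.3
(array([ 4.2359e+02, -1.3627e+02,  5.0000e-02]), np.float64(40.1)) (array([ 6.391e+02, -2.406e+02,  5.900e-01]), np.float64(40.6)) (array([ 4.4477e+02, -3.0197e+02,  6.0000e-02]), np.float64(38.0)) (array([423.7 ,   1.12,   2.31]), np.float64(90.0)) (array([627.47, -94.62,   2.77]), np.float64(54.2))
```

Emit:
step_arm(
  targets=[
    [5.0, [-3, 1, 0], [0, 0, 0]],
    [5.0, [-4.7, 1.5, 0], [0, 0, 0]],
    [5.0, [-4.7, 1.5, 0], [0, 0, 0]],
    [5.0, [-4.7, 1.5, 0], [0, 0, 0]],
    [5.0, [-4.7, 1.5, 0], [0, 0, 0]],
    [5.0, [-4.7, 1.5, 0], [0, 0, 0]],
    [5.0, [-4.7, 1.5, 0], [0, 0, 0]],
    [5.0, [-4.7, 1.5, 0], [0, 0, 0]],
    [5.0, [-4.7, 1.5, 0], [0, 0, 0]],
    [5.0, [-4, 1.5, 0], [0, 0, 0]],
  ],
)

```text
time_s: 9.1
tcp_pos: [404.2, -178.7, 94.0]
eef_rot: [-3.14, -0.0, 1.156]
force: [1.6, 0.1, -0.6]
gripper_width: 0.634
finger_force: 42.3
```

Emit:
step_arm(
  targets=[
    [5.0, [-3, 0, 0], [0, 0, 0]],
    [5.0, [-3, 0, 0], [0, 0, 0]],
    [5.0, [-1, 0, 0], [0, 0, 0]],
    [5.0, [0, 0, 0], [0, 0, 0]],
    [5.0, [0, 0, 0], [0, 0, 0]],
    [5.0, [0, 0, 0], [0, 0, 0]],
    [5.0, [0, 0, 0], [0, 0, 0]],
    [5.0, [0, 0, 0], [0, 0, 0]],
    [5.0, [0, 0, 0], [0, 0, 0]],
    [5.0, [0, 0, 0], [0, 0, 0]],
  ],
)

```text
time_s: 10.1
tcp_pos: [378.1, -241.0, 95.5]
eef_rot: [3.141, 0.0, 1.158]
force: [0.6, -0.3, -0.2]
gripper_width: 0.637
finger_force: 42.4
```

```bash
python3 look.py w8 wrist rm,425,-138 pad,425,0
```

```text
t 10.25 tcp [ 378.  -241.2   95.4] [3.141 0.    1.157]
rm [ 4.2473e+02 -1.3776e+02  4.0000e-02] 62.2 tool xy mm [113.5   1.2]
pad [422.9    7.55   1.09] 27.7 tool xy mm [245.8 -58.8]
level rotvec [0.001 0.    0.   ] j [-0.71  0.22 -0.51  0.84  0.    1.27] F [-0.2 -0.4 -1.1] grip 0.644 42.4
```

View pics/w8.png

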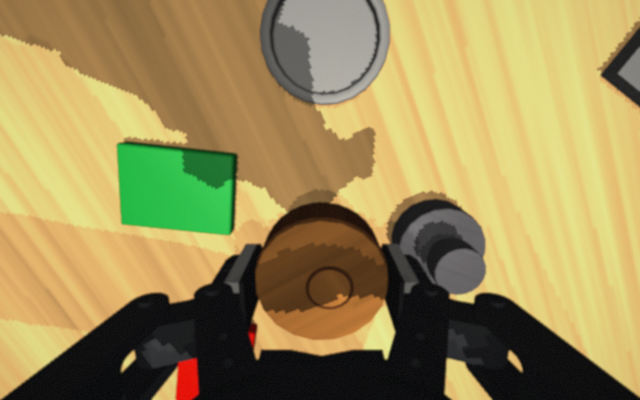

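The round mould is at (325,48) in the wrist view, and the slice is held level. Carrying it over.

Emit:
step_arm(
  targets=[
    [5.0, [1.5, 0.1, 0], [0, 0, 0]],
    [5.0, [2.5, 0, 0], [0, 0, 0]],
    [5.0, [2.5, 0, 0], [0, 0, 0]],
    [5.0, [2.5, 0, 0], [0, 0, 0]],
    [5.0, [1.5, 0, 0.5], [0, 0, 0]],
    [5.0, [0.8, 0, 1], [0, 0, 0]],
    [5.0, [0, 0, 1.5], [0, 0, 0]],
    [5.0, [0, 0, 1.5], [0, 0, 0]],
    [5.0, [0, 0, 0.8], [0, 0, 0]],
    [5.0, [0, 0, 0], [0, 0, 0]],
  ],
)

```text
time_s: 11.25
tcp_pos: [423.0, -137.8, 41.0]
eef_rot: [-3.139, 0.0, 1.157]
force: [0.2, -0.0, -0.7]
gripper_width: 0.635
finger_force: 42.4
```

```bash
python3 look.py w9 wrist rm,425,-138
```

```text
t 11.4 tcp [ 424.6 -138.5   42.8] [3.14  0.    1.157]
rm [ 425.06 -137.5    -0.  ] 48.8 tool xy mm [ 1.1 -0. ]
level rotvec [0.001 0.    0.   ] j [-0.46  0.28 -0.59  0.7  -0.    1.53] F [ 0.6 -0.4 -0.8] grip 0.64 42.4
```

Emit:
step_arm(
  targets=[
    [5.0, [0.1, 0, 0.8], [0, 0, 0]],
    [5.0, [0, 0, 0.8], [0, 0, 0]],
    [5.0, [0, 0, 0.7], [0, 0, 0]],
    [5.0, [0, 0, 0.5], [0, 0, 0]],
    [5.0, [0, 0, 0.3], [0, 0, 0]],
    [5.0, [0, 0, 0], [0, 0, 0]],
    [5.0, [0, 0, 0], [0, 0, 0]],
    [5.0, [0, 0, 0], [0, 0, 0]],
    [5.0, [0, 0, 0], [0, 0, 0]],
    [5.0, [0, 0, 0], [0, 0, 0]],
  ],
)

```text
time_s: 12.4
tcp_pos: [424.2, -137.0, 12.1]
eef_rot: [3.142, 0.0, 1.157]
force: [-5.0, 2.1, 12.7]
gripper_width: 0.635
finger_force: 43.7
```

Emit:
step_arm(
  targets=[
    [6.5, [0, 0, 0], [0, 0, 0]],
    [6.5, [0, 0, 0], [0, 0, 0]],
    [7.5, [0, 0, 0], [0, 0, 0]],
    [7.5, [0, 0, 0], [0, 0, 0]],
    [8.0, [0, 0, -0.5], [0, 0, 0]],
    [8.0, [0, 0, -1], [0, 0, 0]],
    [8.0, [0, 0, -2], [0, 0, 0]],
    [8.0, [0, 0, -3], [0, 0, 0]],
    [8.0, [-1, 0, -3], [0, 0, 0]],
    [8.0, [-1, 0, -2], [0, 0, 0]],
  ],
)

```text
time_s: 13.4
tcp_pos: [417.5, -156.0, 129.3]
eef_rot: [3.138, 0.0, 1.158]
force: [0.4, -0.5, 0.0]
gripper_width: 0.941
finger_force: 0.0
```

```bash
cat >> fit.py <<'E'
M["sl2"]=[("c",56,0,34)];M["bl2"]=[("r",50,50,34)];M["pad2"]=[("r",80,60,48)];M["iron2"]=[("c",62,0,74),("c",32,0,106)];M["bar2"]=[("r",90,45,63),("r",70,16,90)]
E
python3 look.py w10 wrist sl2,425,-138 rm,425,-138
```

```text
t 13.55 tcp [ 418.  -156.6  128.4] [3.136 0.    1.156]
sl2 [ 4.228e+02 -1.380e+02 -2.000e-02] 82.4 tool xy mm [18.9 -3.1]
rm [ 4.2479e+02 -1.3806e+02  3.0000e-02] 73.3 tool xy mm [19.6 -1.3]
level rotvec [0.005 0.    0.   ] j [-0.5   0.18 -0.46  0.92  0.    1.48] F [-0.7  0.4 -0.6] grip 0.939 0.0
```

View pics/w10.png

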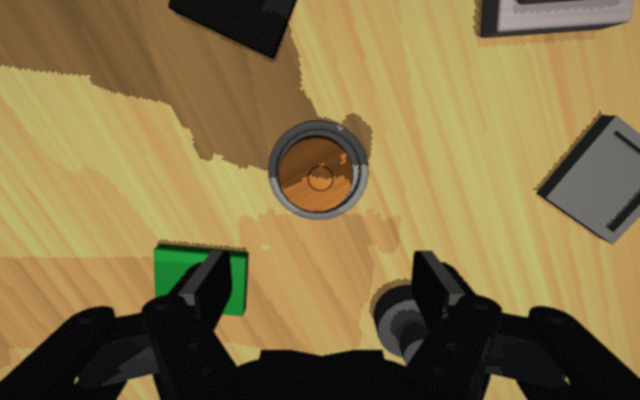

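The slice sits in the round mould at (320,173), inside the ring with an even gap. Next is the pad: turn to yaw of about 2.30.

Emit:
step_arm(
  targets=[
    [8.0, [0, 0, -0.2], [0, 0, -0.14]],
    [8.0, [0, 0, 0], [0, 0, -0.14]],
    [8.0, [0, 0, 0], [0, 0, -0.14]],
    [8.0, [0, 0, 0], [0, 0, -0.14]],
    [8.0, [0, 0, 0], [0, 0, -0.14]],
    [8.0, [0, 0, 0], [0, 0, -0.14]],
    [8.0, [0, 0, 0], [0, 0, -0.14]],
    [8.0, [0, 0, 0], [0, 0, -0.15]],
    [8.54, [0, 0, 0], [0, 0, 0]],
    [8.54, [0, 0, 0], [0, 0, 0]],
  ],
)

```text
time_s: 14.55
tcp_pos: [416.1, -154.9, 127.7]
eef_rot: [-3.141, -0.001, 2.284]
force: [-0.7, -0.1, 0.5]
gripper_width: 0.998
finger_force: 0.0
```

```bash
python3 - <<'E'
from station import bot
import numpy as np
o=bot.get_obs();p=o["tcp_pos"];y=o["eef_rot"][2];d=np.array([485,-66])-p[:2]
print(p,o["eef_rot"],np.cos(y)*d[0]+np.sin(y)*d[1],np.sin(y)*d[0]-np.cos(y)*d[1])
E
```

```text
[ 416.11083326 -154.94966864  127.67057491] [-3.14149685e+00 -7.89830241e-04  2.28448409e+00] 22.145122687272398 110.30573143480765
```

Emit:
step_arm(
  targets=[
    [8.54, [0.4, 1.5, 0], [0, 0, 0]],
    [8.54, [0.4, 2, 0], [0, 0, 0]],
    [8.54, [0.4, 2.5, 0], [0, 0, 0]],
    [8.54, [0.5, 2.5, 0], [0, 0, 0]],
    [8.54, [0.5, 2, 0], [0, 0, 0]],
    [8.54, [0, 0.5, 0], [0, 0, 0]],
    [8.54, [0, 0, 0], [0, 0, 0]],
    [8.54, [0, 0, 0], [0, 0, 0]],
    [8.54, [0, 0, 0], [0, 0, 0]],
    [8.54, [0, 0, 0], [0, 0, 0]],
  ],
)

```text
time_s: 15.55
tcp_pos: [484.7, -67.3, 128.4]
eef_rot: [3.141, 0.001, 2.286]
force: [-0.4, -0.5, -0.0]
gripper_width: 1.0
finger_force: 0.0
```

```bash
python3 look.py w11 wrist pad,424,1 block,441,161
```

```text
t 15.7 tcp [484.9 -67.  128.4] [3.141e+00 1.000e-03 2.286e+00]
pad [423.67   2.22   2.29] 90.0 tool xy mm [92.5 -0.8]
block [461.91 164.48   0.91] 30.0 tool xy mm [189.8 134.5]
level rotvec [0.    0.001 0.   ] j [-0.27  0.26 -0.35  0.95 -0.    0.59] F [0.  0.2 0.1] grip 0.999 0.0
```

```bash
sed -i 's/np.minimum(d,90)/np.minimum(d,220)/' fit.py; python3 - <<'E'
from fit import *
import pickle
for v in("w11","t7","w2"):print(fit(pickle.load(open(v+".pkl","rb")),M["pad"],424,2,2.3,R=6))
E
```

```text
(array([423.15,   1.69,   2.3 ]), np.float64(197.9))
(array([423.69,   0.89,   2.31]), np.float64(116.1))
(array([425.29,   2.88,   2.31]), np.float64(181.3))
```

Emit:
step_arm(
  targets=[
    [7.5, [2, -0.1, 0], [0, 0, -0.014]],
    [7.5, [2.5, 0, 0.5], [0, 0, 0]],
    [7.5, [2.5, 0, 1.5], [0, 0, 0]],
    [7.5, [2.2, 0, 2], [0, 0, 0]],
    [7.5, [0, 0, 2.5], [0, 0, 0]],
    [7.5, [0, 0, 2.5], [0, 0, 0]],
    [7.5, [0, 0, 1.5], [0, 0, 0]],
    [7.5, [0, 0, 1], [0, 0, 0]],
    [7.5, [0, 0, 0], [0, 0, 0]],
    [7.5, [0, 0, 0], [0, 0, 0]],
  ],
)

```text
time_s: 16.7
tcp_pos: [423.7, 1.2, 13.7]
eef_rot: [3.141, 0.001, 2.301]
force: [0.2, -0.4, -0.4]
gripper_width: 0.879
finger_force: 0.0
```

```bash
python3 look.py w12 wrist pad,424,2
```

```text
t 16.85 tcp [424.3   1.1  14.2] [3.140e+00 2.000e-03 2.301e+00]
pad [422.15   3.03   2.29] 219.5 tool xy mm [ 2.9 -0.4]
level rotvec [0.002 0.002 0.   ] j [-0.15  0.29 -0.68  0.6  -0.    0.69] F [-0.6 -0.6  0.5] grip 0.874 0.0
```

View pics/w12.png

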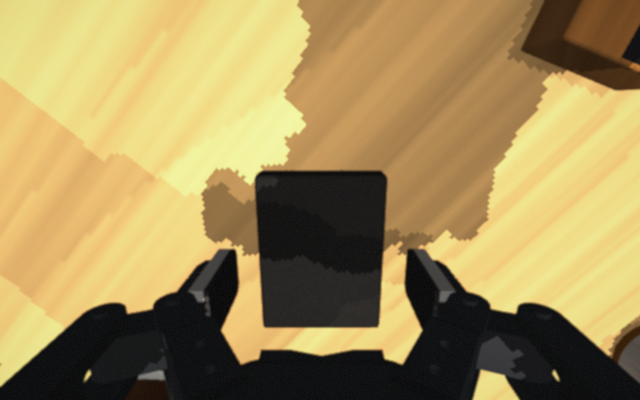

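The pad at (321,245) is centred between the open fingers at (225,290) and (420,290). Lowering and gripping.

Emit:
step_arm(
  targets=[
    [7.5, [0.2, 0, 0.5], [0, 0, 0]],
    [7.5, [0, 0, 0.5], [0, 0, 0]],
    [7.5, [0, 0, 0.4], [0, 0, 0]],
    [7.5, [0, 0, 0.3], [0, 0, 0]],
    [7.5, [0, 0, 0], [0, 0, 0]],
    [7.0, [0, 0, 0], [0, 0, 0]],
    [5.4, [0, 0, 0], [0, 0, 0]],
    [5.4, [0, 0, 0], [0, 0, 0]],
    [5.4, [0, 0, 0], [0, 0, 0]],
    [5.4, [0, 0, 0], [0, 0, 0]],
  ],
  force=40,
)

```text
time_s: 17.85
tcp_pos: [422.2, 2.8, -3.3]
eef_rot: [3.141, 0.001, 2.301]
force: [-1.3, 0.4, 6.2]
gripper_width: 0.692
finger_force: 43.8
```

Emit:
step_arm(
  targets=[
    [5.4, [0, 0, -0.5], [0, 0, 0]],
    [5.4, [0, 0, -1.5], [0, 0, 0]],
    [5.4, [0, 0, -3], [0, 0, 0]],
    [5.4, [-1.6, -0.7, -3], [0, 0, 0]],
    [5.4, [-3, -1.4, -2], [0, 0, 0]],
    [5.4, [-4, -1.8, 0], [0, 0, 0]],
    [5.4, [-4, -1.8, 0], [0, 0, 0]],
    [5.4, [-4, -1.8, 0], [0, 0, 0]],
    [5.4, [-3, -1.4, 0], [0, 0, 0]],
    [5.4, [-1, -0.5, 0], [0, 0, 0]],
  ],
)

```text
time_s: 18.85
tcp_pos: [490.6, -216.7, 96.6]
eef_rot: [3.141, 0.003, 2.298]
force: [-0.6, -0.1, -0.2]
gripper_width: 0.689
finger_force: 43.3
```

```bash
python3 look.py w13 wrist sl2,423,-138 rm,424.7,-138
```

```text
t 19.0 tcp [ 488.8 -212.8   96.1] [ 3.141e+00 -1.000e-03  2.301e+00]
sl2 [ 423.7  -137.75    0.  ] 111.2 tool xy mm [99.3  1.5]
rm [ 4.2460e+02 -1.3967e+02  7.0000e-02] 107.3 tool xy mm [97.3  0.9]
level rotvec [ 0.    -0.001 -0.   ] j [-0.53  0.37 -0.29  0.91  0.    0.31] F [-0.7 -0.6 -1.1] grip 0.693 43.3
```

View pics/w13.png

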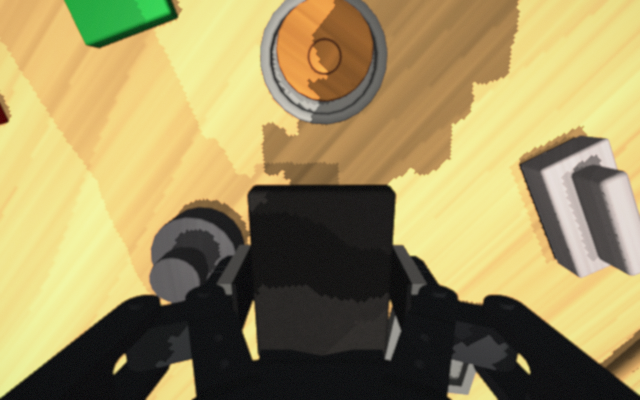

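Slice and mould show at (324,55), the slice slightly high in the ring. The pad is held flat at (321,268). I'll fit the pad's offset in the hand.

```bash
python3 - <<'E'
from fit import *
import pickle
c=pickle.load(open("w13.pkl","rb"))
for z in(112,113.5):print(fit(c,[("r",80,60,z)],488.8,-212.8,2.301,R=6))
# same check for slice in hand w8: tcp 378,-241.2,95.4
print(fit(pickle.load(open("w8.pkl","rb")),[("c",56,0,118)],378,-241.2,R=6))
E
```

```text
(array([ 489.5 , -213.13,    2.32]), np.float64(139.9))
(array([ 489.34, -213.08,    2.33]), np.float64(136.4))
(array([ 3.7726e+02, -2.4059e+02,  4.0000e-02]), np.float64(145.5))
```

Emit:
step_arm(
  targets=[
    [5.4, [1.5, 0.1, 0], [0, 0, 0]],
    [5.4, [2.5, 0, 0], [0, 0, 0]],
    [5.4, [2.5, 0, 0], [0, 0, 0]],
    [5.4, [2, 0, 0.5], [0, 0, 0]],
    [5.4, [1, 0, 1], [0, 0, 0]],
    [5.4, [0.4, 0, 1], [0, 0, 0]],
    [5.4, [0, 0, 1], [0, 0, 0]],
    [5.4, [0, 0, 1], [0, 0, 0]],
    [5.4, [0, 0, 0.5], [0, 0, 0]],
    [5.4, [0, 0, 0], [0, 0, 0]],
  ],
)

```text
time_s: 20.0
tcp_pos: [423.7, -138.9, 45.4]
eef_rot: [-3.141, -0.001, 2.301]
force: [0.4, 0.1, -1.1]
gripper_width: 0.684
finger_force: 43.3
```

Emit:
step_arm(
  targets=[
    [5.4, [0, 0, 0.5], [0, 0, 0]],
    [5.4, [0, 0, 0.4], [0, 0, 0]],
    [5.4, [0, 0, 0.3], [0, 0, 0]],
    [5.4, [0, 0, 0.2], [0, 0, 0]],
    [5.4, [0, 0, 0], [0, 0, 0]],
    [5.4, [0, 0, 0], [0, 0, 0]],
    [5.4, [0, 0, 0], [0, 0, 0]],
    [5.4, [0, 0, 0], [0, 0, 0]],
    [5.4, [0, 0, 0], [0, 0, 0]],
    [5.4, [0, 0, 0], [0, 0, 0]],
  ],
)

```text
time_s: 21.0
tcp_pos: [424.1, -138.9, 32.5]
eef_rot: [3.141, 0.001, 2.301]
force: [-0.1, -0.8, -0.3]
gripper_width: 0.693
finger_force: 43.4
```

Emit:
step_arm(
  targets=[
    [5.4, [0, 0, 0.1], [0, 0, 0]],
    [5.4, [0, 0, 0.1], [0, 0, 0]],
    [5.4, [0, 0, 0], [0, 0, 0]],
    [5.4, [0, 0, 0], [0, 0, 0]],
    [6.3, [0, 0, 0], [0, 0, 0]],
    [7, [0, 0, 0], [0, 0, 0]],
    [7.5, [0, 0, 0], [0, 0, 0]],
    [8, [0, 0, -1], [0, 0, 0]],
    [8, [0, 0, -2.5], [0, 0, 0]],
    [8, [0, 0, -3], [0, 0, 0]],
  ],
)

```text
time_s: 22.0
tcp_pos: [422.9, -138.3, 95.8]
eef_rot: [-3.141, -0.002, 2.301]
force: [1.0, -0.5, 0.1]
gripper_width: 0.938
finger_force: 0.0
```

Emit:
step_arm(
  targets=[
    [8, [-1, 0, -2], [0, 0, 0]],
    [8, [-2, 0, -1], [0, 0, 0]],
    [8, [-2, 0, 0], [0, 0, 0]],
    [8, [-1, 0, 0], [0, 0, 0]],
    [8, [0, 0, 0], [0, 0, 0]],
    [8, [0, 0, 0], [0, 0, 0]],
    [8, [0, 0, 0], [0, 0, 0]],
    [8, [0, 0, 0], [0, 0, 0]],
    [8, [0, 0, 0], [0, 0, 0]],
    [8, [0, 0, 0], [0, 0, 0]],
  ],
)

```text
time_s: 23.0
tcp_pos: [463.8, -183.3, 125.4]
eef_rot: [3.141, 0.001, 2.302]
force: [0.0, -1.2, 0.8]
gripper_width: 0.939
finger_force: 0.0
```

```bash
python3 look.py w14 wrist pad2,424,-138 rm,424.7,-138 iron,444,-300
```

```text
t 23.15 tcp [ 464.  -183.5  125.4] [3.141e+00 1.000e-03 2.301e+00]
pad2 [ 425.16 -140.27    2.3 ] 203.5 tool xy mm [58.1 -0.1]
rm [ 4.1780e+02 -1.3203e+02  5.0000e-02] 45.5 tool xy mm [69.1 -0.1]
iron [ 444.09 -299.41    0.  ] 55.7 tool xy mm [-73.1 -92.2]
level rotvec [0.    0.001 0.   ] j [-0.5   0.28 -0.33  0.95  0.    0.34] F [-0.2  0.2 -0.6] grip 0.937 0.0
```

Emit:
step_arm(
  targets=[
    [7, [-0.8, -1, 0], [0, 0, 0]],
    [7, [-1.3, -1.7, 0], [0, 0, 0]],
    [7, [-1.5, -1.9, 0], [0, 0, 0]],
    [7, [-1.5, -1.9, 0], [0, 0, 0]],
    [7, [-1.3, -1.7, 0], [0, 0, 0]],
    [7, [-0.9, -1, 0], [0, 0, 0]],
    [7, [0, 0, 0], [0, 0, 0]],
    [7, [0, 0, 0], [0, 0, 0]],
    [7, [0, 0, 0], [0, 0, 0]],
    [7, [0, 0, 0], [0, 0, 0]],
  ],
)

```text
time_s: 24.15
tcp_pos: [444.3, -298.4, 125.4]
eef_rot: [3.141, 0.0, 2.303]
force: [0.4, 0.3, 0.9]
gripper_width: 0.823
finger_force: 0.0
```

```bash
python3 look.py w15 wrist iron,444,-300; python3 - <<'E'
from fit import *
import pickle
c=pickle.load(open("w15.pkl","rb"));print(fit(c,[("c",32,0,58)],444,-300,R=8),fit(c,[("c",62,0,26)],444,-300,R=8))
E
```

```text
t 24.3 tcp [ 444.4 -298.7  125.5] [3.141e+00 1.000e-03 2.302e+00]
iron [ 4.4427e+02 -2.9989e+02  3.0000e-02] 104.2 tool xy mm [-0.8 -0.9]
level rotvec [0.    0.001 0.   ] j [-0.71  0.35 -0.24  0.98  0.    0.13] F [0.3 0.8 0.3] grip 0.822 0.0
(array([ 4.4495e+02, -3.0014e+02,  6.0000e-02]), np.float64(99.6)) (array([ 4.4294e+02, -2.9833e+02, -1.0000e-02]), np.float64(147.6))
```

View pics/w15.png

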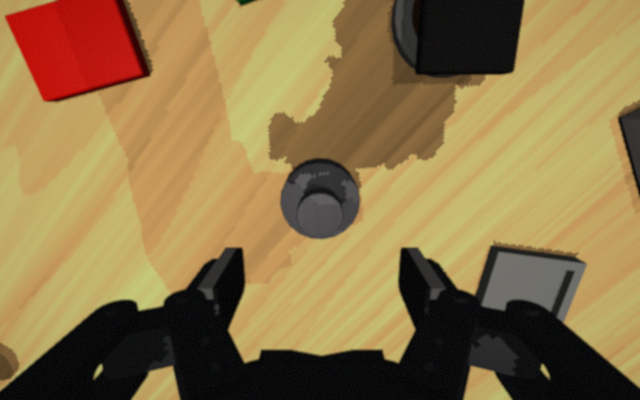

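The iron weight is at (320,205), straight under the hand and midway between the fingers. Descending to the knob.

Emit:
step_arm(
  targets=[
    [6.5, [0, -0.1, 1], [0, 0, 0]],
    [6.5, [0, 0, 1.5], [0, 0, 0]],
    [6.5, [0, 0, 1.5], [0, 0, 0]],
    [6.5, [0, 0, 1.5], [0, 0, 0]],
    [6.5, [0, 0, 1.5], [0, 0, 0]],
    [6.5, [0, 0, 1.5], [0, 0, 0]],
    [6.5, [0, 0, 0.9], [0, 0, 0]],
    [6.5, [0, 0, 0], [0, 0, 0]],
    [6.5, [0, 0, 0], [0, 0, 0]],
    [6.5, [0, 0, 0], [0, 0, 0]],
  ],
)

```text
time_s: 25.3
tcp_pos: [444.1, -300.5, 32.1]
eef_rot: [3.141, 0.002, 2.301]
force: [-0.6, -0.0, 0.4]
gripper_width: 0.763
finger_force: 0.0
```

```bash
python3 look.py w16 wrist iron,444,-300
```

```text
t 25.45 tcp [ 444.  -300.5   32.1] [3.141e+00 2.000e-03 2.301e+00]
iron [ 4.4409e+02 -2.9961e+02  7.0000e-02] 139.4 tool xy mm [0.6 0.6]
level rotvec [0.    0.002 0.   ] j [-0.71  0.45 -0.37  0.76  0.    0.13] F [-0.3  0.4  0.3] grip 0.763 0.0
```

Emit:
step_arm(
  targets=[
    [2.6, [0, 0, 0], [0, 0, 0]],
    [2.6, [0, 0, 0], [0, 0, 0]],
    [2.6, [0, 0, 0], [0, 0, 0]],
    [2.6, [0, 0, 0], [0, 0, 0]],
    [2.6, [0, 0, 0], [0, 0, 0]],
    [2.6, [0, 0, 0], [0, 0, 0]],
    [2.6, [0, 0, 0], [0, 0, 0]],
    [2.6, [0, 0, 0], [0, 0, 0]],
    [2.6, [0, 0, -0.3], [0, 0, 0]],
    [2.6, [0, 0, -0.5], [0, 0, 0]],
  ],
  force=70,
)

```text
time_s: 26.45
tcp_pos: [442.2, -299.1, 38.3]
eef_rot: [-3.141, -0.003, 2.301]
force: [0.1, 0.1, -5.8]
gripper_width: 0.346
finger_force: 69.5
```

Emit:
step_arm(
  targets=[
    [2.6, [0, 0, -1], [0, 0, 0]],
    [2.6, [0, 0, -2], [0, 0, 0]],
    [2.6, [0.4, 1, -2.5], [0, 0, 0]],
    [2.6, [0.5, 1.5, -2], [0, 0, 0]],
    [2.6, [0.7, 2.2, -1], [0, 0, 0]],
    [2.6, [0.7, 2.2, 0], [0, 0, 0]],
    [2.6, [0.6, 1.6, 0], [0, 0, 0]],
    [2.6, [0.3, 0.8, 0], [0, 0, 0]],
    [2.6, [0, 0, 0], [0, 0, 0]],
    [2.6, [0, 0, 0], [0, 0, 0]],
  ],
)

```text
time_s: 27.45
tcp_pos: [491.0, -214.6, 124.4]
eef_rot: [-3.141, 0.001, 2.301]
force: [-0.2, -0.4, -5.7]
gripper_width: 0.349
finger_force: 70.0
```

```bash
python3 look.py w17 wrist pad2,424.5,-139; python3 - <<'E'
from fit import *
import pickle
c=pickle.load(open("w17.pkl","rb"));z=bot.get_obs()["tcp_pos"]
print(fit(c,[("c",62,0,z[2]-32+26),("c",32,0,z[2]-32+58)],z[0],z[1],R=6))
E
```

```text
t 27.6 tcp [ 490.9 -214.9  124.4] [-3.141e+00  1.000e-03  2.300e+00]
pad2 [ 425.14 -140.35    2.31] 157.1 tool xy mm [99.4  0.6]
level rotvec [-0.     0.001 -0.   ] j [-0.53  0.35 -0.24  0.98 -0.    0.31] F [-0.2 -0.1 -5.5] grip 0.351 70.0
(array([ 4.9101e+02, -2.1490e+02,  1.0000e-02]), np.float64(110.6))
```

Emit:
step_arm(
  targets=[
    [2.6, [1, 0.1, 0], [0, 0, 0]],
    [2.6, [2, 0, 0], [0, 0, 0]],
    [2.6, [2.5, 0, 0], [0, 0, 0]],
    [2.6, [2.5, 0, 0], [0, 0, 0]],
    [2.6, [1.5, 0, 0], [0, 0, 0]],
    [2.6, [0.5, 0, 1], [0, 0, 0]],
    [2.6, [0, 0, 1.5], [0, 0, 0]],
    [2.6, [0, 0, 1], [0, 0, 0]],
    [2.6, [0, 0, 0.5], [0, 0, 0]],
    [2.6, [0, 0, 0], [0, 0, 0]],
  ],
)

```text
time_s: 28.6
tcp_pos: [424.9, -138.9, 83.4]
eef_rot: [-3.141, -0.001, 2.301]
force: [-0.5, -0.8, -4.9]
gripper_width: 0.349
finger_force: 70.0
```

Emit:
step_arm(
  targets=[
    [2.6, [0, 0, 0.1], [0, 0, 0]],
    [2.6, [0, 0, 0.1], [0, 0, 0]],
    [2.6, [0, 0, 0.1], [0, 0, 0]],
    [2.6, [0, 0, 0], [0, 0, 0]],
    [2.6, [0, 0, 0], [0, 0, 0]],
    [2.6, [0, 0, 0], [0, 0, 0]],
    [2.6, [0, 0, 0], [0, 0, 0]],
    [2.6, [0, 0, 0], [0, 0, 0]],
    [2.6, [0, 0, 0], [0, 0, 0]],
    [2.6, [0, 0, 0], [0, 0, 0]],
  ],
)

```text
time_s: 29.6
tcp_pos: [425.5, -139.0, 81.4]
eef_rot: [3.141, 0.001, 2.301]
force: [0.1, 0.3, -5.4]
gripper_width: 0.345
finger_force: 70.0
```

Emit:
step_arm(
  targets=[
    [2.6, [0, 0, 0.05], [0, 0, 0]],
    [2.6, [0, 0, 0.05], [0, 0, 0]],
    [2.6, [0, 0, 0.05], [0, 0, 0]],
    [2.6, [0, 0, 0], [0, 0, 0]],
    [2.6, [0, 0, 0], [0, 0, 0]],
    [2.6, [0, 0, 0], [0, 0, 0]],
    [2.6, [0, 0, 0], [0, 0, 0]],
    [2.6, [0, 0, 0], [0, 0, 0]],
    [2.6, [0, 0, 0], [0, 0, 0]],
    [2.6, [0, 0, 0], [0, 0, 0]],
  ],
)

```text
time_s: 30.6
tcp_pos: [425.5, -139.0, 80.0]
eef_rot: [3.141, 0.001, 2.301]
force: [-1.3, 0.9, -0.4]
gripper_width: 0.345
finger_force: 70.4
```

Emit:
step_arm(
  targets=[
    [3.5, [0, 0, 0], [0, 0, 0]],
    [4.5, [0, 0, 0], [0, 0, 0]],
    [6, [0, 0, 0], [0, 0, 0]],
    [6.5, [0, 0, 0], [0, 0, 0]],
    [6.5, [0, 0, -0.5], [0, 0, 0]],
    [6.5, [0, 0, -1], [0, 0, 0]],
    [6.5, [0, 0, -2], [0, 0, 0]],
    [6.5, [0, 0, -3], [0, 0, 0]],
    [8, [0, 0, -2.5], [0, 0, 0]],
    [8, [0, 0, -1], [0, 0, 0]],
  ],
)

```text
time_s: 31.6
tcp_pos: [427.0, -139.7, 183.1]
eef_rot: [3.139, 0.005, 2.301]
force: [1.1, -0.5, 0.3]
gripper_width: 0.935
finger_force: 0.0
```

```bash
python3 look.py w18 wrist iron2,424.5,-139 pad2,424.5,-139
```

```text
t 31.75 tcp [ 425.8 -139.2  180.2] [3.141e+00 2.000e-03 2.301e+00]
iron2 [ 4.2621e+02 -1.3939e+02  5.0000e-02] 90.9 tool xy mm [-0.4  0.2]
pad2 [ 424.67 -139.4     2.3 ] 147.0 tool xy mm [ 0.6 -1. ]
level rotvec [0.001 0.002 0.   ] j [-0.46  0.15 -0.36  1.06 -0.    0.38] F [ 0.2 -0.5  0.4] grip 0.934 0.0
```

Emit:
step_arm(
  targets=[
    [8, [1.4, 1.4, 0], [0, 0, 0]],
    [8, [2.2, 2.2, 0], [0, 0, 0]],
    [8, [2.6, 2.6, 0], [0, 0, 0]],
    [8, [2.6, 2.6, 0.5], [0, 0, 0]],
    [8, [2.6, 2.6, 1], [0, 0, 0]],
    [8, [2.6, 2.6, 1], [0, 0, 0]],
    [8, [2.6, 2.6, 1], [0, 0, 0]],
    [8, [2.2, 2.2, 1], [0, 0, 0]],
    [8, [1.6, 1.5, 1], [0, 0, 0]],
    [8, [1, 0.9, 0.5], [0, 0, 0]],
  ],
)

```text
time_s: 32.75
tcp_pos: [438.6, 163.0, 117.4]
eef_rot: [-3.138, -0.001, 2.303]
force: [-0.4, -0.4, 1.2]
gripper_width: 0.934
finger_force: 0.0
```

Emit:
step_arm(
  targets=[
    [8, [0, 0, 0], [0, 0, 0.11]],
    [8, [0, 0, 0], [0, 0, 0.11]],
    [8, [0, 0, 0], [0, 0, 0.11]],
    [8, [0, 0, 0], [0, 0, 0]],
    [8, [0, 0, 0], [0, 0, 0]],
    [8, [0, 0, 0], [0, 0, 0]],
    [8, [0, 0, 0], [0, 0, 0]],
    [8, [0, 0, 0], [0, 0, 0]],
    [8, [0, 0, 0], [0, 0, 0]],
    [8, [0, 0, 0], [0, 0, 0]],
  ],
)

```text
time_s: 33.75
tcp_pos: [440.6, 161.9, 119.8]
eef_rot: [3.141, 0.001, 1.971]
force: [0.3, 0.1, -1.1]
gripper_width: 0.936
finger_force: 0.0
```

```bash
python3 look.py w19 wrist block,441,161
```

```text
t 33.9 tcp [440.5 161.9 119.8] [3.141e+00 1.000e-03 1.971e+00]
block [440.01 161.56   1.97] 106.0 tool xy mm [-0.1 -0.6]
level rotvec [0.001 0.001 0.   ] j [ 0.22  0.23 -0.42  0.92 -0.    1.39] F [-0.3 -0.2  0.4] grip 0.936 0.0
```

Emit:
step_arm(
  targets=[
    [8, [0, 0, 1.2], [0, 0, 0]],
    [8, [0, 0, 2], [0, 0, 0]],
    [8, [0, 0, 2], [0, 0, 0]],
    [8, [0, 0, 2], [0, 0, 0]],
    [8, [0, 0, 1.5], [0, 0, 0]],
    [7, [0, 0, 1.2], [0, 0, 0]],
    [7, [0, 0, 1], [0, 0, 0]],
    [7, [0, 0, 0.5], [0, 0, 0]],
    [7, [0, 0, 0], [0, 0, 0]],
    [7, [0, 0, 0], [0, 0, 0]],
  ],
)

```text
time_s: 34.9
tcp_pos: [441.0, 162.0, 6.1]
eef_rot: [3.141, 0.001, 1.971]
force: [0.6, 0.5, 0.2]
gripper_width: 0.819
finger_force: 0.0
```

```bash
python3 look.py w20 wrist block,441,161
```

```text
t 35.05 tcp [441.3 162.    6.4] [3.140e+00 1.000e-03 1.971e+00]
block [4.4014e+02 1.6141e+02 3.8000e-01] 163.5 tool xy mm [-0.1 -1.3]
level rotvec [0.002 0.001 0.   ] j [ 0.22  0.37 -0.57  0.62 -0.    1.39] F [ 1.  -0.2 -0.1] grip 0.819 0.0
```

Emit:
step_arm(
  targets=[
    [4.4, [0, 0, 0], [0, 0, 0]],
    [4.4, [0, 0, 0], [0, 0, 0]],
    [4.4, [0, 0, 0], [0, 0, 0]],
    [4.4, [0, 0, 0], [0, 0, 0]],
    [4.4, [0, 0, 0], [0, 0, 0]],
    [4.4, [0, 0, -0.5], [0, 0, 0]],
    [4.4, [0, 0, -1.5], [0, 0, 0]],
    [4.4, [0, 0, -2.5], [0, 0, 0]],
    [4.4, [0, 0, -2.5], [0, 0, 0]],
    [4.4, [0, 0, -2], [0, 0, 0]],
  ],
  force=40,
)

```text
time_s: 36.05
tcp_pos: [440.4, 161.9, 97.0]
eef_rot: [3.141, 0.001, 1.971]
force: [1.4, -0.1, -1.2]
gripper_width: 0.575
finger_force: 41.6
```

Emit:
step_arm(
  targets=[
    [4.4, [0, 0, -1], [0, 0, 0.138]],
    [4.4, [0, 0, -1], [0, 0, 0.138]],
    [4.4, [0, 0, -1], [0, 0, 0.138]],
    [4.4, [0, 0, -1], [0, 0, 0.138]],
    [4.4, [0, 0, -1], [0, 0, 0.138]],
    [4.4, [0, 0, 0], [0, 0, 0.138]],
    [4.4, [0, 0, 0], [0, 0, 0.138]],
    [4.4, [0, 0, 0], [0, 0, 0.138]],
    [4.4, [0, 0, 0], [0, 0, 0.138]],
    [4.4, [0, 0, 0], [0, 0, 0.138]],
  ],
)

```text
time_s: 37.05
tcp_pos: [440.0, 161.8, 145.6]
eef_rot: [3.141, 0.0, 0.586]
force: [0.4, -0.3, 0.7]
gripper_width: 0.577
finger_force: 41.6
```

```bash
python3 look.py w21 top sqm,639,-240 bar,625,-92 block,441,162
```

```text
t 37.2 tcp [440.1 161.8 145.6] [3.141 0.    0.594]
sqm [ 6.3909e+02 -2.4059e+02  5.9000e-01] 39.9 tool xy mm [-60.3 444.8]
bar [626.58 -94.03   2.79] 61.4 tool xy mm [ 11.3 316.4]
block [441.86 170.01   0.55] 29.7 tool xy mm [ 6.  -5.8]
level rotvec [0. 0. 0.] j [ 0.22  0.21 -0.37  0.98 -0.    2.76] F [-0.2  0.2 -1.2] grip 0.577 41.6
```

Emit:
step_arm(
  targets=[
    [4.4, [-0.8, 2, 0], [0, 0, 0]],
    [4.4, [-1.2, 3.5, 0], [0, 0, 0]],
    [4.4, [-1.4, 4, 0], [0, 0, 0]],
    [4.4, [-1.4, 4, 0], [0, 0, 0]],
    [4.4, [-1.4, 4, 0], [0, 0, 0]],
    [4.4, [-1.4, 4, 0], [0, 0, 0]],
    [4.4, [-1.4, 4, 0], [0, 0, 0]],
    [4.4, [-1.4, 4, 0], [0, 0, 0]],
    [4.4, [-1.4, 4, 0], [0, 0, 0]],
    [4.4, [-1.4, 3.5, 0], [0, 0, 0]],
  ],
)

```text
time_s: 38.2
tcp_pos: [537.4, -221.0, 145.8]
eef_rot: [3.141, -0.0, 0.594]
force: [0.1, 0.6, 0.2]
gripper_width: 0.577
finger_force: 41.6
```

Emit:
step_arm(
  targets=[
    [4.4, [-1.4, 3.5, 0], [0, 0, 0]],
    [4.4, [-1, 2.5, 0.5], [0, 0, 0]],
    [4.4, [-0.4, 1.4, 1], [0, 0, 0]],
    [4.4, [0, 0, 1], [0, 0, 0]],
    [4.4, [0, 0, 1], [0, 0, 0]],
    [4.4, [0, 0, 1], [0, 0, 0]],
    [4.4, [0, 0, 0], [0, 0, 0]],
    [4.4, [0, 0, 0], [0, 0, 0]],
    [4.4, [0, 0, 0], [0, 0, 0]],
    [4.4, [0, 0, 0], [0, 0, 0]],
  ],
)

```text
time_s: 39.2
tcp_pos: [555.7, -295.9, 101.8]
eef_rot: [3.14, -0.001, 0.592]
force: [-0.1, 0.6, 0.0]
gripper_width: 0.578
finger_force: 41.7
```

```bash
python3 look.py w22 wrist sqm,639,-240; python3 - <<'E'
from fit import *
import pickle
c=pickle.load(open("w22.pkl","rb"));o=bot.get_obs();z=o["tcp_pos"]
print(fit(c,[("r",50,50,z[2]-6.2+28)],z[0],z[1],o["eef_rot"][2],R=6))
E
```

```text
t 39.35 tcp [ 555.5 -296.1  101.5] [ 3.14e+00 -1.00e-03  5.91e-01]
sqm [ 639.4  -245.64    2.16] 96.6 tool xy mm [97.8  4.9]
level rotvec [ 0.002 -0.001 -0.   ] j [-0.59  0.55  0.01  1.03  0.    1.96] F [ 0.9 -0.8 -0.3] grip 0.576 41.7
(array([ 554.32, -295.84,    0.59]), np.float64(141.4))
```

```bash
python3 - <<'E'
from fit import *
import pickle
for v in("w22","w2","w21","w1"):
    c=pickle.load(open(v+".pkl","rb"))
    for m in([("r",78,78,14)],[("r",62,62,14)],[("r",78,78,14),("r",62,62,14)],[("r",78,78,0)]):
        print(v,m,*fit(c,m,639,-242,.59,R=9))
c=pickle.load(open("w22.pkl","rb"));P=proj(c,[[639,-241,14],[639.4,-245.6,14]]);print(P)
im=c["img"].copy()
for (x,y),col in (((639,-241),(0,255,0)),((639.4,-245.6),(0,0,255))):
    for a in(39,31):
        M_=cv2.Rodrigues(np.array([0,0,.59]))[0];W=np.array([[a,a,0],[a,-a,0],[-a,-a,0],[-a,a,0]])@M_.T+[x,y,14]
        cv2.polylines(im,[np.round(proj(c,W)*8).astype(np.int32)],True,col,1,cv2.LINE_AA,3)
cv2.imwrite("pics/ov.png",cv2.resize(im[:200,170:520],None,fx=2.2,fy=2.2,interpolation=cv2.INTER_CUBIC))
E
```

```text
w22 [('r', 78, 78, 14)] [ 6.3102e+02 -2.4273e+02  5.9000e-01] 96.4
w22 [('r', 62, 62, 14)] [ 6.4078e+02 -2.4471e+02  5.9000e-01] 149.7
w22 [('r', 78, 78, 14), ('r', 62, 62, 14)] [ 6.4079e+02 -2.4470e+02  5.9000e-01] 111.2
w22 [('r', 78, 78, 0)] [ 6.3268e+02 -2.4455e+02  5.9000e-01] 113.3
w2 [('r', 78, 78, 14)] [ 6.3862e+02 -2.3671e+02  5.9000e-01] 106.6
w2 [('r', 62, 62, 14)] [ 6.4582e+02 -2.3240e+02  5.9000e-01] 94.4
w2 [('r', 78, 78, 14), ('r', 62, 62, 14)] [ 6.3909e+02 -2.3665e+02  5.9000e-01] 95.2
w2 [('r', 78, 78, 0)] [ 6.3962e+02 -2.4762e+02  5.8000e-01] 85.8
w21 [('r', 78, 78, 14)] [ 6.3798e+02 -2.4110e+02  5.9000e-01] 49.0
w21 [('r', 62, 62, 14)] [ 6.3144e+02 -2.4587e+02  5.9000e-01] 35.9
w21 [('r', 78, 78, 14), ('r', 62, 62, 14)] [ 6.3725e+02 -2.4192e+02  5.9000e-01] 39.9
w21 [('r', 78, 78, 0)] [ 6.4034e+02 -2.4323e+02  6.0000e-01] 48.1
w1 [('r', 78, 78, 14)] [ 6.4231e+02 -2.4465e+02  5.8000e-01] 57.5
w1 [('r', 62, 62, 14)] [ 6.3269e+02 -2.5073e+02  5.9000e-01] 52.2
w1 [('r', 78, 78, 14), ('r', 62, 62, 14)] [ 6.3265e+02 -2.5083e+02  5.9000e-01] 48.9
w1 [('r', 78, 78, 0)] [ 6.3816e+02 -2.4234e+02  5.8000e-01] 72.2
[[323.76890994  57.62117037]
 [329.95474813  61.32188981]]
```

View pics/ov.png

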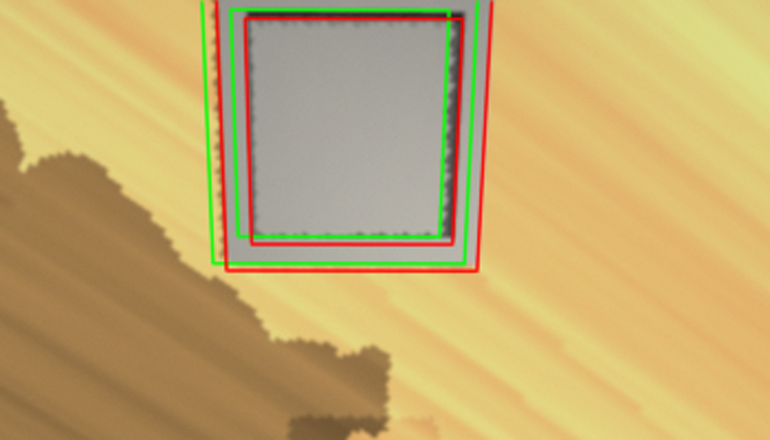

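The overlay shows the true mould edges: inner left 248, inner right 463, inner top 12, outer bottom 262. That puts the mould at about tool (+100, +5) mm from here, world (641,-244.6). No pictures are left to view, so from here I go by numbers.

Emit:
step_arm(
  targets=[
    [4.4, [1, 0.2, 0], [0, 0, 0]],
    [4.4, [2, 0.3, 0], [0, 0, 0]],
    [4.4, [2.5, 0, 0], [0, 0, 0]],
    [4.4, [2.5, 0, 0], [0, 0, 0]],
    [4.4, [1.5, 0, 0.5], [0, 0, 0]],
    [4.4, [0.6, 0, 1], [0, 0, 0]],
    [4.4, [0, 0, 1.5], [0, 0, 0]],
    [4.4, [0, 0, 1.5], [0, 0, 0]],
    [4.4, [0, 0, 1], [0, 0, 0]],
    [4.4, [0, 0, 0], [0, 0, 0]],
  ],
)

```text
time_s: 40.35
tcp_pos: [639.7, -243.3, 43.4]
eef_rot: [-3.138, 0.002, 0.591]
force: [0.6, -0.9, -0.6]
gripper_width: 0.575
finger_force: 41.7
```

```bash
python3 look.py w23 wrist; python3 - <<'E'
from fit import *
import pickle
c=pickle.load(open("w23.pkl","rb"));o=bot.get_obs();p=o["tcp_pos"];yw=o["eef_rot"][2]
# front rim band: edge profile along tool x on the mould's front side (x 25..60 from TCP), and along tool y
g=c["img"].astype(float).mean(2);u=np.array([np.cos(yw),np.sin(yw),0]);v=np.array([np.sin(yw),-np.cos(yw),0])
for lab,z in(("rim",14),):
    for t in(-20,0,20):
        s=np.arange(22,56,2.);W=[[*(p[:2]+u[:2]*k+v[:2]*t),z] for k in s];q=proj(c,W)
        print(t,[int(g[int(round(b)),int(round(a))]) if 0<=b<400 else -1 for a,b in q])
    for f in (33,36):
        s=np.arange(-52,53,2.);W=[[*(p[:2]+u[:2]*f+v[:2]*k),z] for k in s];q=proj(c,W)
        print(f,[int(g[int(round(b)),int(round(a))]) if 0<=b<400 else -1 for a,b in q])
E
```

```text
t 40.5 tcp [ 642.1 -244.2   46.6] [ 3.14e+00 -1.00e-03  5.91e-01]
level rotvec [ 0.001 -0.001 -0.   ] j [-0.46  0.7   0.13  1.   -0.    2.1 ] F [-0.1 -0.3 -0.8] grip 0.578 41.7
-20 [90, 90, 90, 91, 88, 91, 91, 92, 60, 63, 114, 114, 118, 178, 188, 187, 188]
0 [89, 90, 90, 90, 139, 174, 175, 175, 101, 65, 181, 187, 187, 188, 192, 188, 187]
20 [87, 87, 88, 179, 181, 181, 182, 183, 98, 71, 185, 187, 184, 183, 185, 185, 186]
33 [116, 119, 117, 118, 117, 117, 117, 90, 90, 90, 89, 91, 91, 90, 91, 92, 91, 92, 91, 90, 91, 89, 149, 172, 172, 174, 177, 175, 176, 178, 178, 178, 178, 179, 181, 181, 183, 182, 181, 183, 182, 182, 182, 183, 183, 183, 184, 184, 185, 187, 187, 189, 190]
36 [117, 118, 118, 118, 116, 114, 113, 90, 91, 90, 91, 92, 92, 92, 91, 92, 92, 93, 91, 92, 92, 109, 164, 172, 173, 175, 175, 177, 178, 178, 178, 179, 181, 182, 182, 183, 183, 182, 183, 184, 183, 183, 184, 183, 184, 184, 186, 186, 186, 187, 189, 188, 189]
```

Emit:
step_arm(
  targets=[
    [4.4, [0, 0, 0.8], [0, 0, 0]],
    [4.4, [0, 0, 0.8], [0, 0, 0]],
    [4.4, [0, 0, 0.8], [0, 0, 0]],
    [4.4, [0, 0, 0.5], [0, 0, 0]],
    [4.4, [0, 0, 0.3], [0, 0, 0]],
    [4.4, [0, 0, 0.1], [0, 0, 0]],
    [4.4, [0, 0, 0], [0, 0, 0]],
    [4.4, [0, 0, 0], [0, 0, 0]],
    [4.4, [0, 0, 0], [0, 0, 0]],
    [4.4, [0, 0, 0], [0, 0, 0]],
  ],
)

```text
time_s: 41.5
tcp_pos: [642.1, -243.9, 13.4]
eef_rot: [3.14, -0.001, 0.591]
force: [0.9, 0.8, -0.4]
gripper_width: 0.577
finger_force: 41.7
```

Emit:
step_arm(
  targets=[
    [4.4, [0, 0, 0.08], [0, 0, 0]],
    [4.4, [0, 0, 0], [0, 0, 0]],
    [4.4, [0, 0, 0], [0, 0, 0]],
    [5.4, [0, 0, 0], [0, 0, 0]],
    [6, [0, 0, 0], [0, 0, 0]],
    [7, [0, 0, 0], [0, 0, 0]],
    [7.5, [0, 0, -0.5], [0, 0, 0]],
    [7.5, [0, 0, -1.5], [0, 0, 0]],
    [7.5, [0, 0, -2.5], [0, 0, 0]],
    [7.5, [0, 0, -2.5], [0, 0, 0]],
  ],
)

```text
time_s: 42.5
tcp_pos: [641.4, -243.6, 82.9]
eef_rot: [-3.141, 0.0, 0.591]
force: [-0.7, 0.2, 0.3]
gripper_width: 0.878
finger_force: 0.0
```

Emit:
step_arm(
  targets=[
    [7.5, [-1, 0, -2.5], [0, 0, 0]],
    [7.5, [-2, 0, -2], [0, 0, 0]],
    [7.5, [-2, 0, 0], [0, 0, 0]],
    [7.5, [-1, 0, 0], [0, 0, 0]],
    [7.5, [0, 0, 0], [0, 0, 0]],
    [7.5, [0, 0, 0], [0, 0, 0]],
    [7.5, [0, 0, 0], [0, 0, 0]],
    [7.5, [0, 0, 0], [0, 0, 0]],
    [7.5, [0, 0, 0], [0, 0, 0]],
    [7.5, [0, 0, 0], [0, 0, 0]],
  ],
)

```text
time_s: 43.5
tcp_pos: [592.2, -276.9, 127.0]
eef_rot: [3.141, -0.0, 0.592]
force: [-0.4, -1.0, -0.1]
gripper_width: 0.874
finger_force: 0.0
```

```bash
python3 look.py w24 wrist bl2,641,-244.5 sqm,641,-244.5 bar,625,-93
```

```text
t 43.65 tcp [ 592.1 -277.1  127.2] [ 3.141 -0.     0.591]
bl2 [ 6.4180e+02 -2.4531e+02  5.9000e-01] 118.5 tool xy mm [59.   1.3]
sqm [ 641.32 -244.79    2.16] 99.9 tool xy mm [58.8  0.6]
bar [ 624.15 -103.94    2.88] 75.4 tool xy mm [ 123.1 -125.9]
level rotvec [ 0.001 -0.    -0.   ] j [-0.53  0.58  0.13  1.12  0.    2.02] F [ 0.2  0.7 -0.7] grip 0.875 0.0
```

Emit:
step_arm(
  targets=[
    [7.5, [0, 0, 0], [0, 0, -0.147]],
    [7.5, [0, 0, 0], [0, 0, -0.147]],
    [7.5, [0, 0, 0], [0, 0, -0.147]],
    [7.5, [0, 0, 0], [0, 0, -0.147]],
    [7.5, [0, 0, 0], [0, 0, -0.147]],
    [7.5, [0, 0, 0], [0, 0, -0.147]],
    [7.5, [0, 0, 0], [0, 0, -0.147]],
    [7.5, [0, 0, 0], [0, 0, -0.147]],
    [7.5, [0, 0, 0], [0, 0, -0.147]],
    [7.5, [0, 0, 0], [0, 0, -0.147]],
  ],
)

```text
time_s: 44.65
tcp_pos: [592.0, -277.2, 127.3]
eef_rot: [3.141, 0.001, 2.067]
force: [-0.8, 0.6, 1.2]
gripper_width: 0.879
finger_force: 0.0
```

Emit:
step_arm(
  targets=[
    [6.5, [0, 0, 0], [0, 0, -0.147]],
    [6.5, [0, 0, 0], [0, 0, -0.147]],
    [6.5, [0, 0, 0], [0, 0, -0.147]],
    [6.5, [0, 0, 0], [0, 0, -0.147]],
    [6.5, [0, 0, 0], [0, 0, -0.147]],
    [6.5, [0, 0, 0], [0, 0, 0]],
    [6.5, [0, 0, 0], [0, 0, 0]],
    [6.5, [0, 0, 0], [0, 0, 0]],
    [6.5, [0, 0, 0], [0, 0, 0]],
    [6.5, [0, 0, 0], [0, 0, 0]],
  ],
)

```text
time_s: 45.65
tcp_pos: [592.0, -277.2, 127.2]
eef_rot: [-3.141, 0.001, 2.796]
force: [-0.3, -0.5, -0.5]
gripper_width: 0.761
finger_force: 0.0
```

```bash
python3 look.py w25 wrist bar,626,-93
```

```text
t 45.8 tcp [ 592.  -277.2  127.2] [-3.142e+00  1.000e-03  2.796e+00]
bar [624.78 -91.47   2.8 ] 96.7 tool xy mm [ 32.1 185.9]
level rotvec [-0.     0.001 -0.   ] j [-0.53  0.58  0.13  1.12  0.   -0.19] F [-0.3  0.6 -0.1] grip 0.761 0.0
```

Emit:
step_arm(
  targets=[
    [6.5, [0.3, 1.5, 0], [0, 0, 0]],
    [6.5, [0.5, 3, 0], [0, 0, 0]],
    [6.5, [0.6, 3.5, 0], [0, 0, 0]],
    [6.5, [0.6, 3.5, 0], [0, 0, 0]],
    [6.5, [0.6, 3.5, 0], [0, 0, 0]],
    [6.5, [0.4, 2.4, 0], [0, 0, 0]],
    [6.5, [0.2, 1.2, 0], [0, 0, 0]],
    [6.5, [0, 0, 0], [0, 0, 0]],
    [6.5, [0, 0, 0], [0, 0, 0]],
    [6.5, [0, 0, 0], [0, 0, 0]],
  ],
)

```text
time_s: 46.8
tcp_pos: [624.7, -92.6, 127.2]
eef_rot: [-3.141, 0.001, 2.795]
force: [-0.2, 0.0, -0.6]
gripper_width: 0.759
finger_force: 0.0
```

```bash
python3 look.py w26 wrist bar,625.5,-92;  python3 - <<'E'
from fit import *
import pickle
c=pickle.load(open("w26.pkl","rb"));print(fit(c,[("r",70,16,56)],625,-92,2.79,R=8),fit(c,[("r",90,45,29)],625,-92,2.79,R=8))
E
```

```text
t 46.95 tcp [624.7 -92.6 127.2] [-3.141e+00  1.000e-03  2.795e+00]
bar [625.21 -91.72   2.77] 99.7 tool xy mm [-0.2  0.9]
level rotvec [-0.     0.001 -0.   ] j [-0.25  0.54  0.06  1.09 -0.    0.1 ] F [-0.3  1.1 -0.5] grip 0.762 0.0
(array([622.78, -88.43,   2.85]), np.float64(100.8)) (array([625.38, -91.67,   2.78]), np.float64(124.8))
```

Emit:
step_arm(
  targets=[
    [6.5, [0, 0.1, 1], [0, 0, 0.018]],
    [6.5, [0, 0, 1.5], [0, 0, 0]],
    [5, [0, 0, 1.5], [0, 0, 0]],
    [4, [0, 0, 1.5], [0, 0, 0]],
    [4, [0, 0, 1.5], [0, 0, 0]],
    [4, [0, 0, 1.3], [0, 0, 0]],
    [4, [0, 0, 0.8], [0, 0, 0]],
    [4, [0, 0, 0.4], [0, 0, 0]],
    [4, [0, 0, 0], [0, 0, 0]],
    [4, [0, 0, 0], [0, 0, 0]],
  ],
)

```text
time_s: 47.95
tcp_pos: [625.8, -90.6, 32.8]
eef_rot: [3.142, 0.002, 2.778]
force: [-0.2, 0.2, 0.2]
gripper_width: 0.471
finger_force: 0.0
```

```bash
python3 look.py w27 wrist bar,625.5,-92
```

```text
t 48.1 tcp [626.  -90.6  33. ] [3.141e+00 2.000e-03 2.778e+00]
bar [625.28 -91.08   2.8 ] 128.0 tool xy mm [ 0.5 -0.7]
level rotvec [0.    0.002 0.   ] j [-0.24  0.61 -0.07  0.88 -0.    0.12] F [ 0.4 -0.5  0.1] grip 0.466 0.0
```

Centred within 1 mm. Closing on the rib and lifting.

Emit:
step_arm(
  targets=[
    [1, [0, 0, 0], [0, 0, 0]],
    [1, [0, 0, 0], [0, 0, 0]],
    [1, [0, 0, 0], [0, 0, 0]],
    [1, [0, 0, 0], [0, 0, 0]],
    [1, [0, 0, 0], [0, 0, 0]],
    [1, [0, 0, 0], [0, 0, 0]],
    [1, [0, 0, -0.3], [0, 0, 0]],
    [1, [0, 0, -0.7], [0, 0, 0]],
    [1, [0, 0, -1.5], [0, 0, 0]],
    [1, [0, 0, -2], [0, 0, 0]],
  ],
  force=70,
)

```text
time_s: 49.1
tcp_pos: [622.8, -89.4, 75.2]
eef_rot: [-3.141, -0.005, 2.779]
force: [0.7, 0.4, -6.9]
gripper_width: 0.175
finger_force: 68.4
```

Emit:
step_arm(
  targets=[
    [1, [0, 0, -2.5], [0, 0, 0]],
    [1, [0, 0, -2], [0, 0, 0]],
    [1, [0, 0, -1], [0, 0, 0.1]],
    [1, [0, 0, 0], [0, 0, 0.1]],
    [1, [0, 0, 0], [0, 0, 0.1]],
    [1, [0, 0, 0], [0, 0, 0.1]],
    [1, [0, 0, 0], [0, 0, 0.1]],
    [1, [0, 0, 0], [0, 0, 0.117]],
    [1, [0, 0, 0], [0, 0, 0]],
    [1, [0, 0, 0], [0, 0, 0]],
  ],
)

```text
time_s: 50.1
tcp_pos: [624.5, -90.0, 131.3]
eef_rot: [-3.141, -0.001, 2.164]
force: [1.2, -0.2, -5.8]
gripper_width: 0.169
finger_force: 68.5
```

```bash
python3 look.py w28 wrist bl2,641.5,-245;  python3 - <<'E'
from fit import *
import pickle
c=pickle.load(open("w28.pkl","rb"));o=bot.get_obs();p=o["tcp_pos"];print(fit(c,[("r",90,45,p[2]-4),("r",70,16,p[2]+23)],p[0],p[1],o["eef_rot"][2],R=6))
E
```

```text
t 50.25 tcp [624.9 -90.3 131.9] [-3.142  0.     2.163]
bl2 [ 632.59 -269.98    1.35] 43.4 tool xy mm [-153.4  -93.9]
level rotvec [-0.  0. -0.] j [-0.24  0.53  0.07  1.1  -0.    0.74] F [ 0.3  0.2 -6.9] grip 0.17 68.5
(array([624.68, -89.83,   2.17]), np.float64(114.3))
```

Emit:
step_arm(
  targets=[
    [1, [-1, -0.5, 0], [0, 0, 0]],
    [1, [-2, -1.1, 0], [0, 0, 0]],
    [1, [-2.5, -1.3, 0], [0, 0, 0]],
    [1, [-2.5, -1.3, 0], [0, 0, 0]],
    [1, [-2.5, -1.3, 0], [0, 0, 0]],
    [1, [-2, -1.1, 0], [0, 0, 0]],
    [1, [-1.2, -0.6, 0], [0, 0, 0]],
    [1, [0, 0, 0], [0, 0, 0]],
    [1, [0, 0, 0], [0, 0, 0]],
    [1, [0, 0, 0], [0, 0, 0]],
  ],
)

```text
time_s: 51.25
tcp_pos: [641.5, -243.1, 132.2]
eef_rot: [3.141, -0.0, 2.163]
force: [-0.5, -0.7, -6.4]
gripper_width: 0.176
finger_force: 68.5
```

Emit:
step_arm(
  targets=[
    [1, [0, 0, 1], [0, 0, 0]],
    [1, [0, 0, 1.5], [0, 0, 0]],
    [1, [0, 0, 1.5], [0, 0, 0]],
    [1, [0, 0, 1], [0, 0, 0]],
    [1, [0, 0, 0.5], [0, 0, 0]],
    [1, [0, 0, 0.3], [0, 0, 0]],
    [1, [0, 0, 0], [0, 0, 0]],
    [1, [0, 0, 0], [0, 0, 0]],
    [1, [0, 0, 0], [0, 0, 0]],
    [1, [0, 0, 0], [0, 0, 0]],
  ],
)

```text
time_s: 52.25
tcp_pos: [642.1, -244.6, 74.9]
eef_rot: [3.141, 0.002, 2.161]
force: [-0.3, 0.3, -6.9]
gripper_width: 0.172
finger_force: 68.5
```

Emit:
step_arm(
  targets=[
    [1, [0, 0, 0.2], [0, 0, 0]],
    [1, [0, 0, 0.2], [0, 0, 0]],
    [1, [0, 0, 0.2], [0, 0, 0]],
    [1, [0, 0, 0.1], [0, 0, 0]],
    [1, [0, 0, 0], [0, 0, 0]],
    [1, [0, 0, 0], [0, 0, 0]],
    [1, [0, 0, 0], [0, 0, 0]],
    [1, [0, 0, 0], [0, 0, 0]],
    [1, [0, 0, 0], [0, 0, 0]],
    [1, [0, 0, 0], [0, 0, 0]],
  ],
)

```text
time_s: 53.25
tcp_pos: [641.7, -244.3, 67.3]
eef_rot: [3.141, 0.001, 2.161]
force: [-0.5, 0.0, -6.6]
gripper_width: 0.175
finger_force: 68.6
```

Emit:
step_arm(
  targets=[
    [1, [0, 0, 0.05], [0, 0, 0]],
    [1, [0, 0, 0.05], [0, 0, 0]],
    [1, [0, 0, 0], [0, 0, 0]],
    [1, [0, 0, 0], [0, 0, 0]],
    [1, [0, 0, 0], [0, 0, 0]],
    [1, [0, 0, 0], [0, 0, 0]],
    [1, [0, 0, 0], [0, 0, 0]],
    [1, [0, 0, 0], [0, 0, 0]],
    [1, [0, 0, 0], [0, 0, 0]],
    [1, [0, 0, 0], [0, 0, 0]],
  ],
)

```text
time_s: 54.25
tcp_pos: [641.9, -244.4, 66.8]
eef_rot: [3.141, 0.001, 2.161]
force: [-2.4, 1.5, 2.3]
gripper_width: 0.174
finger_force: 69.8
```

Contact made. Releasing and retreating.

Emit:
step_arm(
  targets=[
    [2, [0, 0, 0], [0, 0, 0]],
    [3, [0, 0, 0], [0, 0, 0]],
    [4, [0, 0, 0], [0, 0, 0]],
    [4, [0, 0, 0], [0, 0, 0]],
    [4, [0, 0, -0.5], [0, 0, 0]],
    [4, [0, 0, -1], [0, 0, 0]],
    [4, [0, 0, -2], [0, 0, 0]],
    [4, [0, 0, -2.5], [0, 0, 0]],
    [6, [0, 0, -2.5], [0, 0, 0]],
    [6, [0, 0, -1.5], [0, 0, 0]],
  ],
)

```text
time_s: 55.25
tcp_pos: [642.8, -244.8, 169.9]
eef_rot: [3.139, 0.004, 2.161]
force: [-0.3, 0.4, 0.1]
gripper_width: 0.705
finger_force: 0.0
```

```bash
python3 look.py w29 wrist bar2,641.7,-244.7 iron2,425,-139; python3 look.py t29 scene bar2,641.7,-244.7 iron2,425,-139 pad2,424.7,-139
```

```text
t 55.4 tcp [ 642.8 -244.9  168.4] [3.139 0.004 2.161]
bar2 [ 642.1  -244.57    2.17] 87.6 tool xy mm [ 0.7 -0.4]
iron2 [ 4.3292e+02 -1.4040e+02  3.0000e-02] 8.3 tool xy mm [ 203.7 -116.2]
level rotvec [0.002 0.004 0.   ] j [-0.46  0.63  0.33  1.27 -0.    0.52] F [ 0.4  0.3 -0.3] grip 0.704 0.0
t 55.55 tcp [ 641.  -244.   165.1] [-3.141e+00 -1.000e-03  2.161e+00]
bar2 [ 646.25 -243.52    2.14] 38.9 tool xy mm [-2.5  4.6]
iron2 [ 4.3150e+02 -1.3797e+02 -1.0000e-02] 23.1 tool xy mm [ 204.7 -115. ]
pad2 [ 443.61 -138.95    1.18] 26.7 tool xy mm [ 197.2 -105.5]
level rotvec [-0.001 -0.001  0.   ] j [-0.46  0.64  0.33  1.27 -0.    0.52] F [ 1.   0.8 -0.9] grip 0.703 0.0
```

```bash
python3 -c "
from station import bot;print(bot.job_done())"
```

```text
the job is handed in; nothing more can be done
None
```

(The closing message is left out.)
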